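Draw a stuck pastry pack out of the wrapper's guard and set the magnifier lamp over it

TASK

A wrapped pastry pack has stopped inside the barred discharge guard of the wrapping machine: draw it out with the hooked rod to the middle of the blue checking mat, and lay the rod down on the table clear of the mat. Then swing the magnifier lamp round until its lens is centred over the pack for checking, and let go. Do not tip the pack, hit the machine hard or disturb the two finished packs and the bottle.

Things in the scene. Friction and masses are not known exactly. Their poses are not given: they have to be found in the camera images.
- pack: The stuck pack, loose, about 0.16 kg: a closed clear tray 90 mm (its x) by 64 mm (its y) by 36 mm high with a browned oval pie in it, standing flat on the table inside the guard. Origin: centre of its underside, z up. At the start its long side points roughly along the wrapper's y (either end first is the same), its near end 20 to 50 mm inside the mouth.
- wrapper: Wrapping machine, fixed, with a barred guard before its outlet. Origin: on the table at the centre of the guard's mouth; y points into the guard (about world +y), x along the mouth. The guard is a tunnel 290 mm wide (x -145 to 145) and 200 mm deep, closed but for the mouth (280 mm clear, yellow bar over it). White machine body behind it from y = 200 mm, 250 mm high, reel on top to 325 mm.
- mouth_top (a point): Middle of the yellow bar over the guard's mouth, 104 mm above the table (wrapper x 0, y 0). The guard's roof and sides are 5 mm steel bars with gaps of 15 to 19 mm, too narrow for fingers; clear height under the roof 97 mm, highest bars 108 mm, 8 mm corner posts.
- mat: Blue checking mat, fixed, 160 x 160 mm, flat (1 mm, things slide onto it freely), on the table in front of the mouth; origin: its centre. Its axes are parallel to the wrapper's.
- hook_rod: Hooked clearing rod, loose, 0.15 kg, lying flat on the table, z up. Origin: under the middle of its blue handle, a bar 110 mm long (x -55 to 55), 20 mm wide (y), 24 mm high, to be gripped across its width. A 10 mm steel tube, axis 12 mm up, runs from it along +x to x = 230 mm. Balance point about 33 mm ahead of the origin.
- hook_end (a point): Middle of the hook: a straight limb of the same 10 mm rod at rod x = 230 mm, square to the rod, standing off to its -y side as far as y = -62 mm. Its inner face, which pulls, is at x = 225 mm. This point is on its axis (y = -32 mm, 12 mm up). As the rod lies, when its +x points into the guard the limb points to the wrapper's +x, away from the robot.
- rod_mid (a point): A point on the steel rod 120 mm ahead of the handle's middle, on its axis.
- lens_arm (a joint): Swing angle of the magnifier's arm about its upright post, rad, growing counter-clockwise seen from above; range -0.7 to 2.3. At 0 the arm points to about the middle of the mat; it starts between 1.4 and 1.7, swung away to the right. A friction pivot: about 0.5 N m to turn it, and it stays where it is left.
- pivot (a point): On the axis of the magnifier's post, at the arm's height (205 mm above the table). The post, 20 mm thick and 235 mm high, stands on a fixed round foot of 150 mm diameter beyond the mat; a clamp knob sticks out behind it, away from the lens.
- lens (a point): Centre of the magnifier's lens, 235 mm from the pivot axis, 205 mm above the table; the lens lies level in a white ring of 151 mm outer diameter, 22 mm high. The circle that it swings along passes within about 12 mm of the middle of the mat.
- grip (a point): Black upright hand grip on the outer edge of the ring, on the line from pivot through lens: a round stem of 20 mm diameter whose top is at 273 mm above the table, standing on a white lug (top 213 mm). This point is on its axis 255 mm above the table, 320 mm from the pivot axis.
- done_a: Finished pack, the same as the stuck one, loose on the table beyond the mat; leave it alone. Origin: centre of its underside.
- done_b: Finished pack, the same, loose on the table to the robot's right; leave it alone. Origin: centre of its underside.
- bottle: White bottle with a blue cap, 60 mm diameter, 150 mm high, loose, beyond the mat; leave it alone. Origin: centre of its underside.
There are look-alikes about, which are no part of the job. Leave any purple look-alike of the pack alone.

How it is judged:
On the way, in this order (a step that is already met when the one before it is completed fails the run):
1. the hooked rod draws the pack out through the mouth of the guard (the pack's middle crosses from the mouth to 90 mm in front of it with the rod pulling on it) (y of pack in the frame of wrapper between -0.09 and 0 m and contact force between hook_rod and pack above 0.05 N), for 0.04 s.
2. the pack stands in the middle of the mat (centre within 35 mm) (horizontal distance between pack and mat below 0.035 m and linear speed of pack below 0.02 m/s), for 0.2 s.
3. the lens is centred over the pack (within 20 mm) (horizontal distance between lens and pack below 0.02 m), for 0.2 s.
At the end, for the whole second after the job is handed in: The pack stands upright and still with its centre within 35 mm of the mat's centre; the lens centre is within 20 mm, seen from above, of the pack's centre and the arm is still; the rod lies flat and still on the table, with its handle, middle and hook each more than 75 mm from the mat's centre (horizontal distance between pack and mat below 0.035 m and height (world z) of pack below 0.005 m and angle between pack's own z axis and vertical below 0.1 rad and linear speed of each of pack, hook_rod below 0.01 m/s and horizontal distance between lens and pack below 0.02 m and velocity of joint lens_arm between -0.03 and 0.03 rad/s and height (world z) of hook_rod below 0.008 m and height (world z) of hook_end below 0.022 m and horizontal distance between each of hook_rod, hook_end, rod_mid and mat above 0.075 m); the robot touches nothing.
It fails at once if a finished pack or the bottle is moved more than 20 mm (distance of any of done_a, done_b, bottle from where it was at the start of the episode above 0.02 m).
It fails at once if the pack is tipped by more than 0.4 rad (angle between pack's own z axis and vertical above 0.4 rad).
It fails at once if the robot or the rod hits the machine or its guard with more than 25 N (contact force between any of the arm, the fingers, hook_rod and wrapper above 25 N).
It also fails if it takes over 72 s, if anything falls off the work surface, if the arm or the gripper's body presses on something with over 40 N, if the wrist force passes 120 N, or if a joint passes its speed limit or range.

ROBOT

A 6-joint arm with a two-finger parallel gripper is mounted at the origin on the work surface. World frame = base frame: x ahead of the robot, y to its left, z up, the work surface at z = 0. Lengths are in m, angles in rad, forces in N, time in s.
With the tool pointing down it reaches from about 0.25 to 0.725 m from the base axis. Payload 4 kg.
Tool frame: the origin (TCP) lies at the very end of the fingers, on their centre line; the grasp point (between the pads) lies 19 mm behind it; x points along the fingers, y is the direction in which the jaws open and shut, and the axes are right-handed (so a half turn about x gives the same grasp; the last joint's range is limited). The gripper opens to 85 mm and grips with 20 to 120 N. Pads are 22 mm wide; open, the fingers measure 114 mm over their backs; the gripper's body (76 mm by 85 mm) begins 54 mm behind the grasp point. The pads swing forward as they close: fully open they stand 13 mm farther back than shut.
Start: joints at [1.218, 0.241, 0.005, 1.335, 0, 1.571], TCP at [0.173, 0.469, 0.231] pointing down, gripper open.
Joint ranges: [-2.72, 2.72], [-1.05, 1.87], [-1.09, 1.28], [-1.99, 2.15], [-1.42, 1.44], [-3.14, 3.14]. Speed limits (rad/s): [2.79, 2.79, 3.14, 3.14, 3.14, 3.14].

INTERFACE

Orientations are given as a unit quaternion [x, y, z, w].
In Python, from workcell import get_obs, camera, job_done gives the robot as it stands. The module is installed in compiled form; this text tells all that it offers.
- The arm moves only by the tool arm_command, never from a script. Its argument "motion" is a list of rows, each an object of numbers: "x", "y", "z": the shift along the tool's x, y, z in m; "roll": the turn about the tool's x in rad; "fingers": the opening, from 0 (shut) to 1 (fully open). A call has 1 to 20 rows; each row shifts and turns the pose as measured when the row begins, along the tool's axes as they then stand; what a row does not reach is not made up. A row lasts 1/12 s, in which the tool goes at most 41.7 mm and 7.16 degrees, less where a joint would pass 70% of its speed; a pose out of reach is approached as far as the arm can. A call is refused whole if a number of a shift passes 0.0417 or a number of a turn 0.125, either way. A call with a gripper value outside its range is refused whole. The fingers move at their own pace and stop on an object; the grip force is fixed at half the most. Time passes only in rows, so rows that do not move let the fingers close. It gives the time, the measured TCP pose, the force and the opening at its end, in the units of the state.
- get_obs(): the state, without advancing time (a new reading comes with each control period).
- camera(name): name is "side" or "top" or "wrist"; returns a dict with "frame" (480x640x3 uint8, red, green, blue), "intrinsics" (3x3 intrinsics, pixels), "rvec" (rotation vector, rad) and "tvec" (3), from world to camera coordinates, as OpenCV has them. Camera axes: x right, y down, z forward; pixel columns grow to the right and rows downward; lengths in m; the calibration is good to about 2 mm. A picture is of the moment at which its call begins. There is no depth.
- job_done(): hands the job in, once; it reports no verdict.
The state is a dict: "clock": time; "joint_pos": joint angles; "joint_vel": joint speeds; "tau": joint torques, N m; "eef_pos": TCP position; "tool_rot": TCP orientation; "ft_force": force on the tool from outside, world axes, zero at the start; "ft_torque": the same for the moment, N m; "grip_width": finger opening in m.
Only numpy, scipy, OpenCV 4.12 (cv2) and the standard library are available. Lean on these libraries where they do the work, as an engineer would, in place of code of your own. Each camera call takes 0.05 s, during which the arm holds its last target.

## Working session

There is one attempt and no reset: what is moved stays moved. The work goes in short steps, Python scripts to look and compute and a tool call to move; the robot and the scene stay as the last step left them, time stands still between calls to the robot, and variables do not carry over. Pictures are saved under pics/ and viewed, and the job is handed in when it is done.

Besides the shell and the picture viewer there is one more tool, called after "Emit:" by a JSON object that holds its "api" and its "payload", one argument or row to a line. arm_command: Moves the arm, as the interface text tells. Its arguments: {"type":"object","properties":{"motion":{"type":"array","items":{"type":"object","properties":{"x":{"type":"number"},"y":{"type":"number"},"z":{"type":"number"},"roll":{"type":"number"},"fingers":{"type":"number"}}}}},"required":["motion"]}

```bash
mkdir -p pics
cat > h.py <<'E'
import numpy as np,cv2,pickle,sys
from workcell import get_obs,camera,job_done
def snap(name,tag):
    c=camera(name); c={k:np.array(v) for k,v in c.items()}
    pickle.dump(c,open(f'pics/{tag}.pkl','wb'))
    cv2.imwrite(f'pics/{tag}.png',c['frame'][:,:,::-1]); return c
def load(tag): return pickle.load(open(f'pics/{tag}.pkl','rb'))
def crop(tag,x0,y0,x1,y1,s,out):
    im=cv2.imread(f'pics/{tag}.png')[y0:y1,x0:x1]
    cv2.imwrite(f'pics/{out}.png',cv2.resize(im,None,fx=s,fy=s,interpolation=cv2.INTER_CUBIC))
def ray(c,p):
    R=cv2.Rodrigues(c['rvec'])[0]; t=c['tvec'].reshape(3)
    d=R.T@np.linalg.inv(c['intrinsics'])@np.array([p[0],p[1],1.]); return -R.T@t,d/np.linalg.norm(d)
def onz(c,p,z):
    o,d=ray(c,p); return o+d*(z-o[2])/d[2]
def tri(*cp):
    A=np.zeros((3,3));b=np.zeros(3)
    for c,p in cp:
        o,d=ray(c,p);M=np.eye(3)-np.outer(d,d);A+=M;b+=M@o
    X=np.linalg.solve(A,b); 
    return X,[np.round(np.array(proj(c,X))-p,1) for c,p in cp]
def proj(c,X):
    return cv2.projectPoints(np.array(X,float).reshape(1,3),c['rvec'],c['tvec'],c['intrinsics'],None)[0].ravel()
E
python3 - <<'E'
from h import *
for n in ['side','top','wrist']:
    c=snap(n,n+'0'); print(n,ray(c,(320,240)),c['intrinsics'][0,0])
o=get_obs(); print({k:np.round(v,3) for k,v in o.items()})
E
```

```text
side (array([ 0.32613263, -1.30811657,  1.40931082]), array([ 0.09989255,  0.74666078, -0.65766189])) 609.9605291079966
top (array([0.33569796, 0.11149287, 1.37079333]), array([ 0.16915591, -0.03290507, -0.98503986])) 503.26987730009097
wrist (array([0.09599114, 0.49764868, 0.37289649]), array([ 0.30759613, -0.12045904, -0.94386135])) 350.52986083511536
{'clock': np.float64(0.15), 'joint_pos': array([ 1.218,  0.241,  0.004,  1.335, -0.   ,  1.571]), 'joint_vel': array([ 0.001, -0.004,  0.001, -0.001,  0.001, -0.002]), 'tau': array([-0.0000e+00, -3.7263e+01,  2.5264e+01,  1.2000e-02, -0.0000e+00,
       -0.0000e+00]), 'eef_pos': array([0.173, 0.469, 0.231]), 'tool_rot': array([ 0.124,  0.696, -0.125,  0.696]), 'ft_force': array([-1.11 , -0.257, -0.529]), 'ft_torque': array([0.021, 0.031, 0.028]), 'grip_width': np.float64(0.086)}
```

View pics/side0.png

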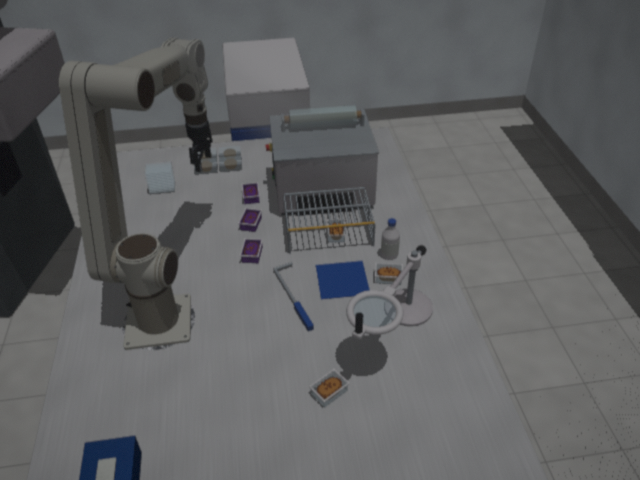

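View pics/top0.png

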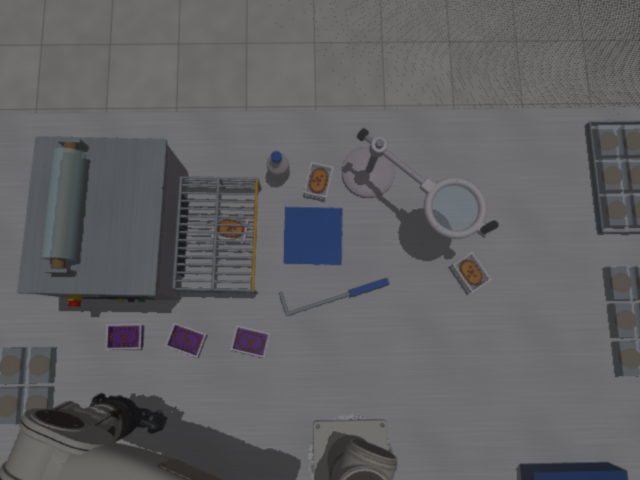

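View pics/wrist0.png

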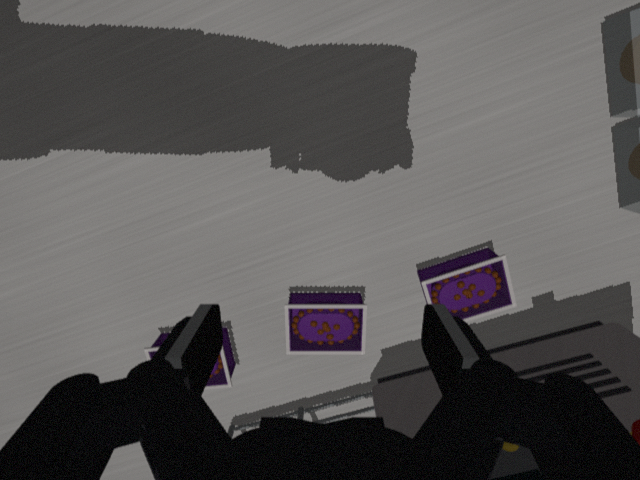

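The side and top pictures agree. The guard is at top (217,233) with a browned pack at (231,229), and three purple look-alikes lie at (125,337), (187,340) and (250,342). The rod runs from (370,287) to (285,303), the mat is at (313,236) and the lens at (455,207). Finished packs are at (319,180) and (470,272), and the bottle at (278,163). Next I enlarge.

Run:
```python
from h import *
crop('top0',170,165,360,325,4,'t_a'); crop('top0',330,120,510,300,3,'t_b'); crop('side0',230,180,450,350,3.6,'s_a');crop('top0',260,260,400,330,5.7,'t_c');crop('side0',300,230,450,410,3.3,'s_b')
```

```text
(no output)
```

View pics/t_a.png

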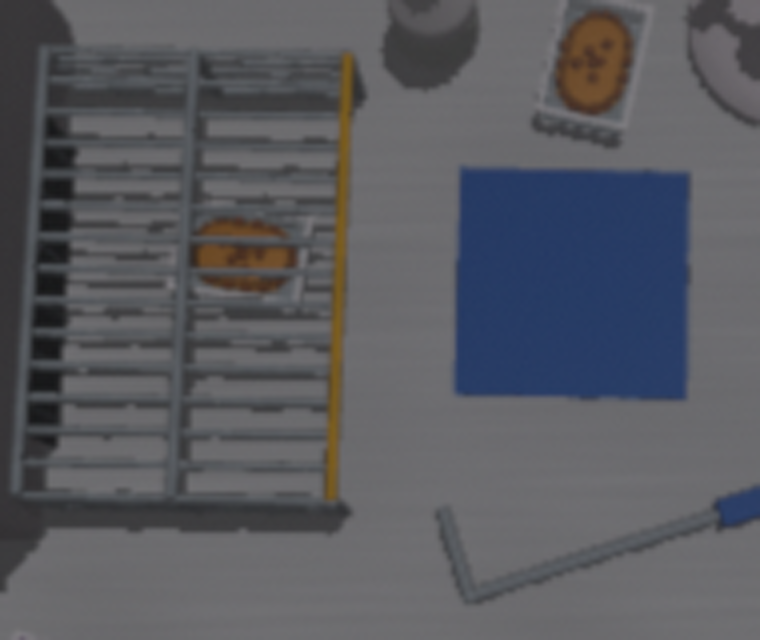

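View pics/t_b.png

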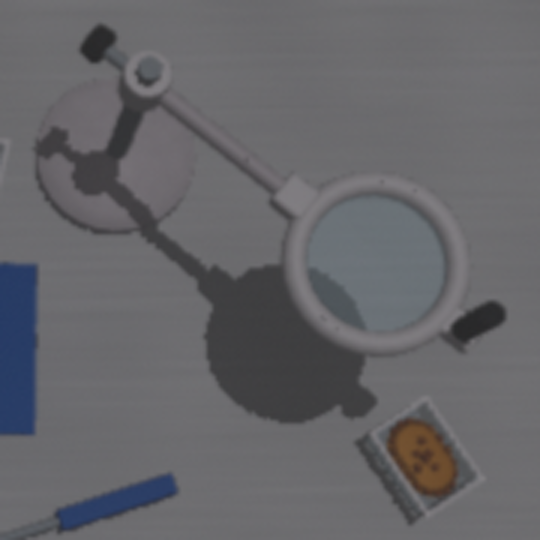

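View pics/s_a.png

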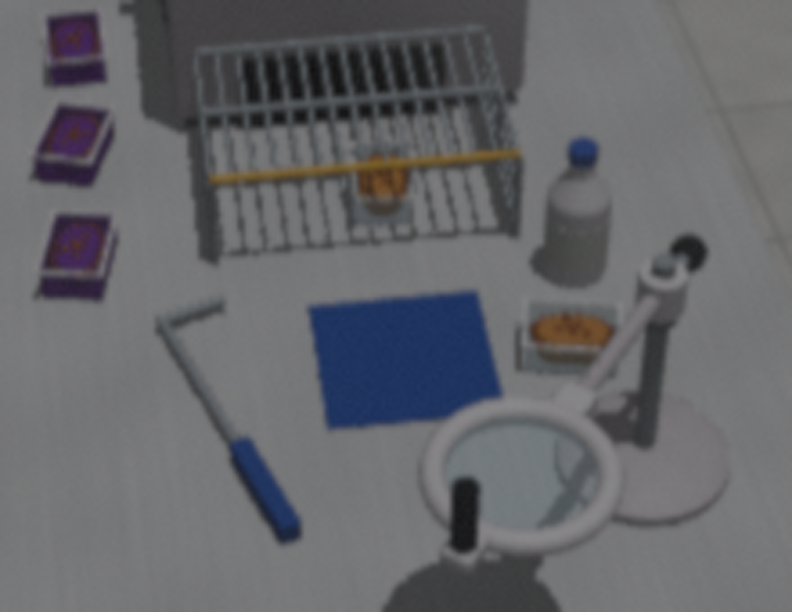

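View pics/t_c.png

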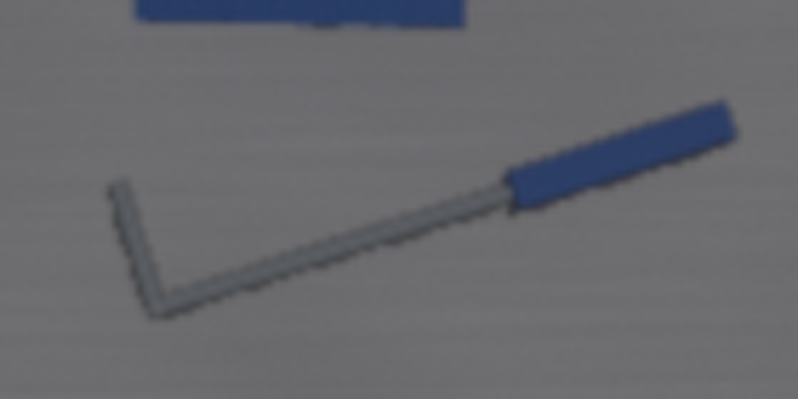

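View pics/s_b.png

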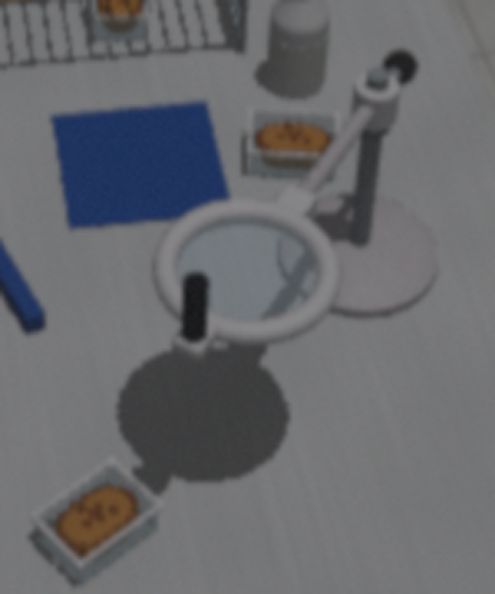

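```bash
cat > m.py <<'E'
from h import *
T=load('top0');S=load('side0')
def P(x0,y0,s): return lambda u,v:(x0+(u+.5)/s-.5,y0+(v+.5)/s-.5)
ta=P(170,165,4);tb=P(330,120,3);sa=P(230,180,3.6);tc=P(260,260,5.7);sb=P(300,230,3.3)
E
python3 - <<'E'
from m import *
np.set_printoptions(precision=4,suppress=True)
def t2(n,a,b): X,r=tri((T,a),(S,b)); print(n,X,r)
t2('bar far',ta(348,57),sa(521,153)); t2('bar near',ta(333,500),sa(210,180))
t2('pivot top',tb(149,70),sb(378,75)); t2('lens',tb(376,264),sb(246,270)); t2('grip top',tb(497,312),sb(196,278))
t2('handle back mid',tc(730,117),sa(289,533)); t2('handle front mid',tc(510,190),sa(240,450)); t2('hook tip',tc(118,185),sa(222,303)); t2('corner',tc(156,308),sa(163,323))
m=[onz(T,ta(*p),.001) for p in [(460,167),(690,173),(686,399),(456,393)]]; print('mat',m,np.mean(m,0))
m=[onz(S,sa(*p),.001) for p in [(308,306),(477,292),(502,403),(328,427)]]; print('matS',m,np.mean(m,0))
print('handle T',[onz(T,tc(*p),.024) for p in [(505,172),(724,100),(737,132),(514,208)]])
print('packT',[onz(T,ta(*p),.036) for p in [(312,215),(303,300)]],onz(T,ta(245,255),.03))
print('packS bottom',[onz(S,sa(*p),.0) for p in [(354,224),(413,222)]])
for n,tag,f,pts in [('a',T,ta,[(562,0),(655,5),(630,128),(540,108)]),('b',T,tb,[(430,402),(484,475),(427,514),(370,435)])]:
  q=[onz(tag,f(*p),.036) for p in pts]; print(n,q,np.mean(q,0))
print('bottle cap',onz(T,(277,156),.15))
E
```

```text
bar far [0.717  0.2311 0.106 ] [array([-0. , -0.2]), array([-0.1,  0. ])]
bar near [0.428  0.2396 0.1072] [array([0. , 0.4]), array([ 0.3, -0.1])]
pivot top [ 0.7624 -0.0719  0.2342] [array([-0. ,  0.2]), array([ 0.1, -0. ])]
lens [ 0.6083 -0.2504  0.2072] [array([-0. ,  0.4]), array([ 0.3, -0.1])]
grip top [ 0.5533 -0.3156  0.2794] [array([0. , 0.6]), array([ 0.5, -0.1])]
handle back mid [ 0.4527 -0.1143  0.0162] [array([0. , 1.2]), array([ 1.1, -0.2])]
handle front mid [ 0.4222 -0.0096  0.0102] [array([0. , 0.5]), array([ 0.4, -0.1])]
hook tip [0.4274 0.1757 0.0113] [array([0. , 0.4]), array([ 0.3, -0.1])]
corner [0.3703 0.1582 0.0112] [array([0. , 0.2]), array([ 0.2, -0. ])]
mat [array([0.6676, 0.1627, 0.001 ]), array([0.6612, 0.0021, 0.001 ]), array([0.5023, 0.0091, 0.001 ]), array([0.5088, 0.1666, 0.001 ])] [0.585  0.0851 0.001 ]
matS [array([0.5056, 0.1692, 0.001 ]), array([0.6646, 0.1617, 0.001 ]), array([0.6578, 0.0167, 0.001 ]), array([0.5011, 0.0133, 0.001 ])] [0.5823 0.0902 0.001 ]
handle T [array([ 0.431 , -0.0062,  0.024 ]), array([ 0.4633, -0.1105,  0.024 ]), array([ 0.4481, -0.116 ,  0.024 ]), array([ 0.4142, -0.01  ,  0.024 ])]
packT [array([0.627 , 0.2618, 0.036 ]), array([0.5687, 0.2675, 0.036 ])] [0.6013 0.3076 0.03  ]
packS bottom [array([0.5663, 0.2775, 0.    ]), array([0.6233, 0.2708, 0.    ])]
a [array([0.7766, 0.0902, 0.036 ]), array([0.7723, 0.0259, 0.036 ]), array([0.6849, 0.0451, 0.036 ]), array([0.6998, 0.1064, 0.036 ])] [0.7334 0.0669 0.036 ]
b [array([ 0.5219, -0.344 ,  0.036 ]), array([ 0.4557, -0.3876,  0.036 ]), array([ 0.4219, -0.3342,  0.036 ]), array([ 0.4929, -0.2881,  0.036 ])] [ 0.4731 -0.3385  0.036 ]
bottle cap [0.7627 0.1755 0.15  ]
```

```bash
cat >> h.py <<'E'
from scipy.spatial.transform import Rotation as Ro
def plan(target,yang=None,o=None):
    """shift in tool axes to world target; roll so tool y has world heading yang (mod pi)"""
    o=o or get_obs(); R=Ro.from_quat(o['tool_rot']).as_matrix(); p=np.array(o['eef_pos'])
    h=np.arctan2(R[1,1],R[0,1])
    print('t',round(float(o['clock']),2),'p',np.round(p,4),'yhead',round(h,4),'F',np.round(o['ft_force'],1),'w',round(float(o['grip_width']),4),'j',np.round(o['joint_pos'],2))
    print('toolx',np.round(R[:,0],3),'tooly',np.round(R[:,1],3),'toolz',np.round(R[:,2],3))
    if target is not None: print('shift',np.round(R.T@(np.array(target)-p),4))
    if yang is not None:
        d=(yang-h+np.pi/2)%np.pi-np.pi/2; print('world turn',round(d,4),'-> roll',round(-d,4))
E
python3 - <<'E'
from h import *
plan([.436,-.051,.15],1.875-np.pi/2)
E
```

```text
t 0.15 p [0.1726 0.4688 0.2306] yhead 1.218 F [-1.1 -0.3 -0.5] w 0.0856 j [ 1.22  0.24  0.    1.34 -0.    1.57]
toolx [-0.001 -0.002 -1.   ] tooly [ 0.346  0.938 -0.002] toolz [ 0.938 -0.346  0.   ]
shift [ 0.0813 -0.3966  0.4268]
world turn -0.9138 -> roll 0.9138
```

Emit:
{"api": "arm_command", "payload": {
  "motion": [
    {"y": -0.025, "z": 0.0267},
    {"y": -0.025, "z": 0.0267},
    {"y": -0.025, "z": 0.0267},
    {"y": -0.025, "z": 0.0267},
    {"y": -0.025, "z": 0.0267},
    {"y": -0.025, "z": 0.0267},
    {"y": -0.025, "z": 0.0267},
    {"y": -0.025, "z": 0.0267},
    {"y": -0.025, "z": 0.0267},
    {"y": -0.025, "z": 0.0267},
    {"y": -0.025, "z": 0.0267},
    {"y": -0.025, "z": 0.0267},
    {"y": -0.025, "z": 0.0267},
    {"y": -0.025, "z": 0.0267}
  ]
}}

```text
schema error: expected keys x, y, z, roll, fingers
```

Run:
```python
from h import *
plan([.436,-.051,.2],1.875-np.pi/2)
```

```text
t 0.15 p [0.1726 0.4688 0.2306] yhead 1.218 F [-1.1 -0.3 -0.5] w 0.0856 j [ 1.22  0.24  0.    1.34 -0.    1.57]
toolx [-0.001 -0.002 -1.   ] tooly [ 0.346  0.938 -0.002] toolz [ 0.938 -0.346  0.   ]
shift [ 0.0313 -0.3967  0.4268]
world turn -0.9138 -> roll 0.9138
```

Emit:
{"api": "arm_command", "payload": {
  "motion": [
    {"x": 0, "y": -0.025, "z": 0.0267, "roll": 0, "fingers": 1},
    {"x": 0, "y": -0.025, "z": 0.0267, "roll": 0, "fingers": 1},
    {"x": 0, "y": -0.025, "z": 0.0267, "roll": 0, "fingers": 1},
    {"x": 0, "y": -0.025, "z": 0.0267, "roll": 0, "fingers": 1},
    {"x": 0, "y": -0.025, "z": 0.0267, "roll": 0, "fingers": 1},
    {"x": 0, "y": -0.025, "z": 0.0267, "roll": 0, "fingers": 1},
    {"x": 0, "y": -0.025, "z": 0.0267, "roll": 0, "fingers": 1},
    {"x": 0, "y": -0.025, "z": 0.0267, "roll": 0, "fingers": 1},
    {"x": 0, "y": -0.025, "z": 0.0267, "roll": 0, "fingers": 1},
    {"x": 0, "y": -0.025, "z": 0.0267, "roll": 0, "fingers": 1},
    {"x": 0, "y": -0.025, "z": 0.0267, "roll": 0, "fingers": 1},
    {"x": 0, "y": -0.025, "z": 0.0267, "roll": 0, "fingers": 1},
    {"x": 0, "y": -0.025, "z": 0.0267, "roll": 0, "fingers": 1},
    {"x": 0, "y": -0.025, "z": 0.0267, "roll": 0, "fingers": 1}
  ]
}}

```text
clock: 1.32
eef_pos: [0.4087, -0.0025, 0.2271]
tool_rot: [0.117, 0.698, -0.119, 0.697]
ft_force: [0.9, 0.8, -0.2]
grip_width: 0.0857
```

Run:
```python
from h import *
plan([.436,-.051,.2],1.875-np.pi/2)
```

```text
t 1.32 p [ 0.4087 -0.0025  0.2271] yhead 1.2353 F [ 0.9  0.8 -0.2] w 0.0857 j [-0.    0.06 -0.22  1.29 -0.    0.33]
toolx [-0.002 -0.002 -1.   ] tooly [ 0.329  0.944 -0.003] toolz [ 0.944 -0.329 -0.001]
shift [ 0.0271 -0.0368  0.0418]
world turn -0.9311 -> roll 0.9311
```

Emit:
{"api": "arm_command", "payload": {
  "motion": [
    {"x": 0, "y": 0, "z": 0, "roll": 0.12, "fingers": 1},
    {"x": 0, "y": 0, "z": 0, "roll": 0.12, "fingers": 1},
    {"x": 0, "y": 0, "z": 0, "roll": 0.12, "fingers": 1},
    {"x": 0, "y": 0, "z": 0, "roll": 0.12, "fingers": 1},
    {"x": 0, "y": 0, "z": 0, "roll": 0.12, "fingers": 1},
    {"x": 0, "y": 0, "z": 0, "roll": 0.12, "fingers": 1},
    {"x": 0, "y": 0, "z": 0, "roll": 0.12, "fingers": 1},
    {"x": 0, "y": 0, "z": 0, "roll": 0.12, "fingers": 1},
    {"x": 0, "y": 0, "z": 0, "roll": 0, "fingers": 1}
  ]
}}

```text
clock: 2.07
eef_pos: [0.41, -0.0128, 0.2241]
tool_rot: [0.436, 0.555, -0.442, 0.553]
ft_force: [0.2, 0.4, -0.3]
grip_width: 0.0855
```

Run:
```python
from h import *
plan([.436,-.051,.15],1.875-np.pi/2)
snap('wrist','w1')
```

```text
t 2.07 p [ 0.41   -0.0128  0.2241] yhead 0.2315 F [ 0.2  0.4 -0.3] w 0.0855 j [-0.03  0.07 -0.22  1.29 -0.    1.31]
toolx [-0.007 -0.005 -1.   ] tooly [ 0.973  0.229 -0.008] toolz [ 0.229 -0.973  0.003]
shift [0.0741 0.0171 0.0429]
world turn 0.0727 -> roll -0.0727
```

View pics/w1.png

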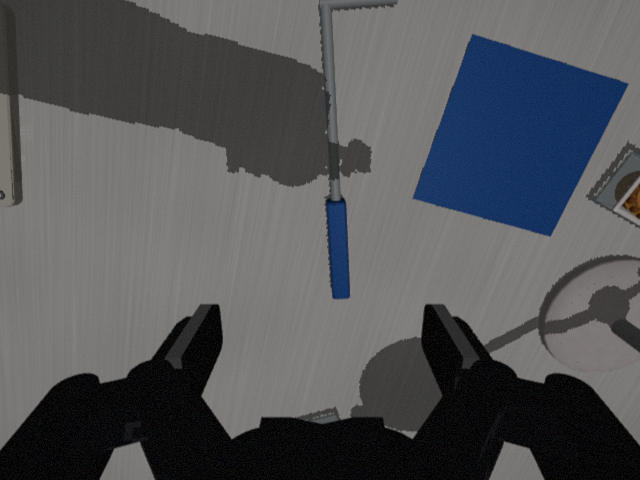

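The wrist view shows the rod: handle from (337,201) to (341,294), hook corner (325,6) and tip (396,3). The mat corners are (473,35), (627,84), (550,236) and (414,197).

Run:
```python
from m import *
np.set_printoptions(precision=4,suppress=True)
W=load('w1')
m=[onz(W,p,.001) for p in [(473,35),(627,84),(550,236),(414,197)]]; print('mat',m,np.mean(m,0))
f=onz(W,(337,201),.024);b=onz(W,(341.5,294),.024);print(f,b,(f+b)/2,np.linalg.norm(f-b), np.arctan2(*(f-b)[1::-1]))
print('corner',onz(W,(325,6),.012),'tip',onz(W,(396,3),.012))
print(tri((T,tc(510,190)),(W,(337,201))),tri((T,tc(730,117)),(W,(341.5,294))))
```

```text
mat [array([0.509 , 0.1685, 0.001 ]), array([0.6666, 0.163 , 0.001 ]), array([0.6618, 0.0044, 0.001 ]), array([0.5036, 0.0116, 0.001 ])] [0.5853 0.0869 0.001 ]
[ 0.4233 -0.0064  0.024 ] [ 0.4533 -0.106   0.024 ] [ 0.4383 -0.0562  0.024 ] 0.10400218033339224 1.8635963156111957
corner [0.372  0.1572 0.012 ] tip [0.4316 0.1734 0.012 ]
(array([ 0.424 , -0.0094,  0.0109]), [array([-0. , -0.2]), array([-0.5, -0. ])]) (array([ 0.457 , -0.1164,  0.0035]), [array([0., 0.]), array([0., 0.])])
```

Emit:
{"api": "arm_command", "payload": {
  "motion": [
    {"x": 0.03, "y": 0.006, "z": 0.014, "roll": -0.07, "fingers": 1},
    {"x": 0.03, "y": 0.006, "z": 0.012, "roll": 0, "fingers": 1},
    {"x": 0.03, "y": 0.003, "z": 0.01, "roll": 0, "fingers": 1},
    {"x": 0.03, "y": 0, "z": 0.003, "roll": 0, "fingers": 1},
    {"x": 0.02, "y": 0, "z": 0, "roll": 0, "fingers": 1},
    {"x": 0.01, "y": 0, "z": 0, "roll": 0, "fingers": 1},
    {"x": 0, "y": 0, "z": 0, "roll": 0, "fingers": 1},
    {"x": 0, "y": 0, "z": 0, "roll": 0, "fingers": 1}
  ]
}}

```text
clock: 2.78
eef_pos: [0.4381, -0.048, 0.0698]
tool_rot: [0.408, 0.576, -0.411, 0.577]
ft_force: [0.6, -1.1, 0.2]
grip_width: 0.0855
```

Run:
```python
from h import *
plan([.4365,-.0505,.003],.3)
snap('wrist','w2')
```

```text
t 2.78 p [ 0.4381 -0.048   0.0698] yhead 0.3365 F [ 0.6 -1.1  0.2] w 0.0855 j [-0.11  0.27 -0.41  0.89 -0.    1.13]
toolx [-0.001 -0.004 -1.   ] tooly [ 0.944  0.33  -0.002] toolz [ 0.33  -0.944  0.004]
shift [ 0.0668 -0.0022  0.0016]
world turn -0.0365 -> roll 0.0365
```

View pics/w2.png

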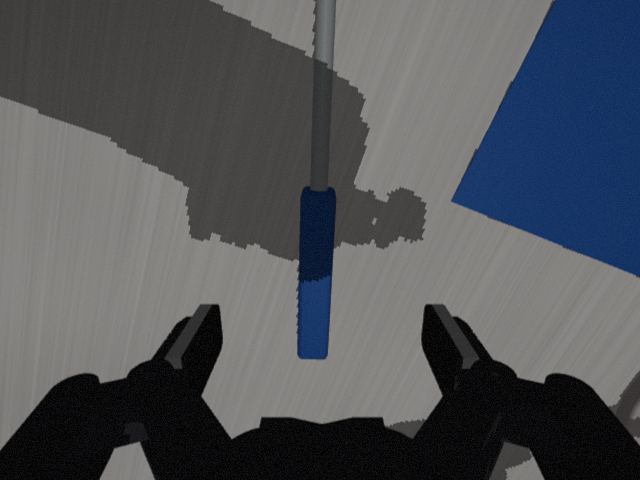

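The handle is centred between the fingers, spanning (318,188) to (313,358). I descend and close.

Emit:
{"api": "arm_command", "payload": {
  "motion": [
    {"x": 0.025, "y": -0.001, "z": 0.001, "roll": 0.03, "fingers": 1},
    {"x": 0.02, "y": 0, "z": 0, "roll": 0, "fingers": 1},
    {"x": 0.015, "y": 0, "z": 0, "roll": 0, "fingers": 1},
    {"x": 0.006, "y": 0, "z": 0, "roll": 0, "fingers": 1},
    {"x": 0, "y": 0, "z": 0, "roll": 0, "fingers": 1}
  ]
}}

```text
clock: 3.25
eef_pos: [0.4454, -0.0499, 0.0089]
tool_rot: [0.418, 0.566, -0.415, 0.577]
ft_force: [-0.5, -0.2, 0.1]
grip_width: 0.0851
```

Run:
```python
from h import *
plan([.4365,-.0505,.003],.3)
```

```text
t 3.25 p [ 0.4454 -0.0499  0.0089] yhead 0.3115 F [-0.5 -0.2  0.1] w 0.0851 j [-0.11  0.37 -0.48  0.71 -0.    1.15]
toolx [ 0.016 -0.006 -1.   ] tooly [0.952 0.306 0.013] toolz [ 0.306 -0.952  0.011]
shift [ 0.0057 -0.0087 -0.0022]
world turn -0.0115 -> roll 0.0115
```

Emit:
{"api": "arm_command", "payload": {
  "motion": [
    {"x": 0.005, "y": -0.008, "z": -0.002, "roll": 0, "fingers": 1},
    {"x": 0, "y": 0, "z": 0, "roll": 0, "fingers": 1},
    {"x": 0, "y": 0, "z": 0, "roll": 0, "fingers": 0.1},
    {"x": 0, "y": 0, "z": 0, "roll": 0, "fingers": 0.1},
    {"x": 0, "y": 0, "z": 0, "roll": 0, "fingers": 0.1},
    {"x": 0, "y": 0, "z": 0, "roll": 0, "fingers": 0},
    {"x": 0, "y": 0, "z": 0, "roll": 0, "fingers": 0},
    {"x": 0, "y": 0, "z": 0, "roll": 0, "fingers": 0},
    {"x": 0, "y": 0, "z": 0, "roll": 0, "fingers": 0}
  ]
}}

```text
clock: 4.0
eef_pos: [0.4446, -0.0509, 0.0112]
tool_rot: [0.419, 0.562, -0.412, 0.582]
ft_force: [0.2, -0.9, -1.3]
grip_width: 0.0182
```

Run:
```python
from h import *
plan([.4365,-.0505,.003],.3)
```

```text
t 4.0 p [ 0.4446 -0.0509  0.0112] yhead 0.3147 F [ 0.2 -0.9 -1.3] w 0.0182 j [-0.11  0.35 -0.49  0.69 -0.    1.15]
toolx [ 0.03  -0.008 -1.   ] tooly [0.951 0.309 0.026] toolz [ 0.309 -0.951  0.017]
shift [ 0.008  -0.0078 -0.003 ]
world turn -0.0147 -> roll 0.0147
```

Emit:
{"api": "arm_command", "payload": {
  "motion": [
    {"x": -0.01, "y": 0, "z": 0, "roll": 0, "fingers": 0},
    {"x": -0.005, "y": 0, "z": 0, "roll": 0, "fingers": 0},
    {"x": 0, "y": 0, "z": 0, "roll": 0, "fingers": 0}
  ]
}}

```text
clock: 4.25
eef_pos: [0.4433, -0.0506, 0.0258]
tool_rot: [0.419, 0.563, -0.412, 0.582]
ft_force: [0.0, 0.3, -1.6]
grip_width: 0.0185
```

Run:
```python
from h import *
plan([.4365,-.0505,.003],.3)
snap('wrist','w3');snap('side','s3'); crop('s3',230,180,450,350,3.6,'s3a')
plan([.4365,-.0505,.003],.3)
```

```text
t 4.25 p [ 0.4433 -0.0506  0.0258] yhead 0.3147 F [ 0.   0.3 -1.6] w 0.0185 j [-0.11  0.33 -0.48  0.74 -0.    1.15]
toolx [ 0.027 -0.008 -1.   ] tooly [0.951 0.309 0.024] toolz [ 0.309 -0.951  0.016]
shift [ 0.0226 -0.007  -0.0026]
world turn -0.0147 -> roll 0.0147
t 4.35 p [ 0.4431 -0.0506  0.0253] yhead 0.3148 F [ 0.   0.2 -1.1] w 0.018 j [-0.11  0.33 -0.48  0.73 -0.    1.15]
toolx [ 0.027 -0.008 -1.   ] tooly [0.951 0.31  0.023] toolz [ 0.309 -0.951  0.016]
shift [ 0.0221 -0.0067 -0.0025]
world turn -0.0148 -> roll 0.0148
```

View pics/w3.png

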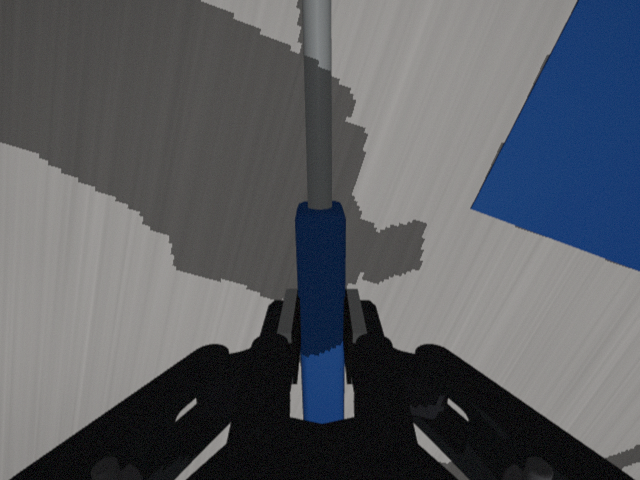

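View pics/s3a.png

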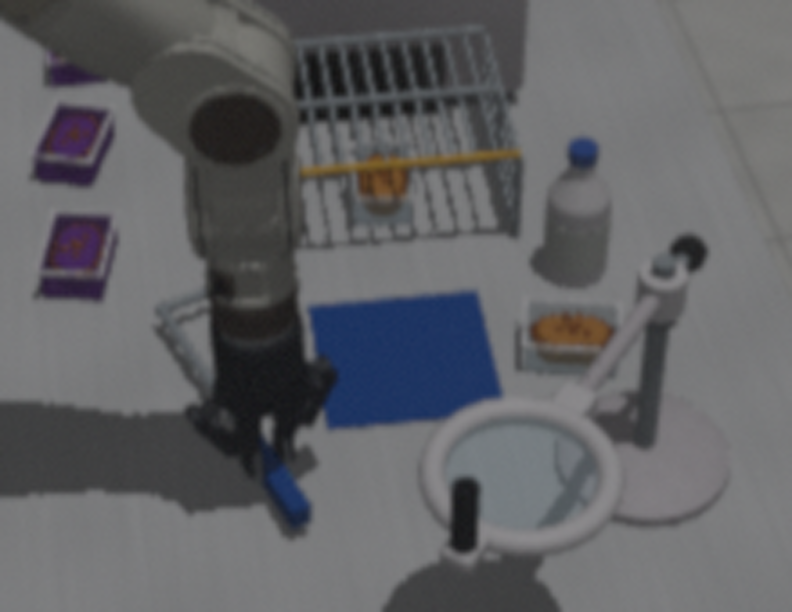

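Emit:
{"api": "arm_command", "payload": {
  "motion": [
    {"x": 0, "y": 0.01, "z": 0, "roll": 0.08, "fingers": 0},
    {"x": 0, "y": 0.01, "z": 0, "roll": 0.09, "fingers": 0},
    {"x": 0, "y": 0.01, "z": -0.008, "roll": 0.09, "fingers": 0},
    {"x": 0, "y": 0, "z": -0.01, "roll": 0.07, "fingers": 0},
    {"x": 0, "y": 0, "z": -0.008, "roll": 0.02, "fingers": 0},
    {"x": 0, "y": 0, "z": 0, "roll": 0, "fingers": 0},
    {"x": 0, "y": 0, "z": 0, "roll": 0, "fingers": 0}
  ]
}}

```text
clock: 4.93
eef_pos: [0.4697, -0.0171, 0.0222]
tool_rot: [0.517, 0.479, -0.51, 0.493]
ft_force: [0.2, -0.1, -0.9]
grip_width: 0.0184
```

Run:
```python
from h import *
plan([.476,-.02,.025],-.036)
snap('wrist','w4');snap('top','t4'); crop('t4',170,165,400,325,3.4,'t4a')
```

```text
t 4.93 p [ 0.4697 -0.0171  0.0222] yhead -0.0537 F [ 0.2 -0.1 -0.9] w 0.0184 j [-0.03  0.37 -0.42  0.76 -0.01  1.59]
toolx [ 0.021 -0.008 -1.   ] tooly [ 0.998 -0.054  0.022] toolz [-0.054 -0.999  0.006]
shift [-0.0027  0.0066  0.0026]
world turn 0.0177 -> roll -0.0177
```

View pics/w4.png

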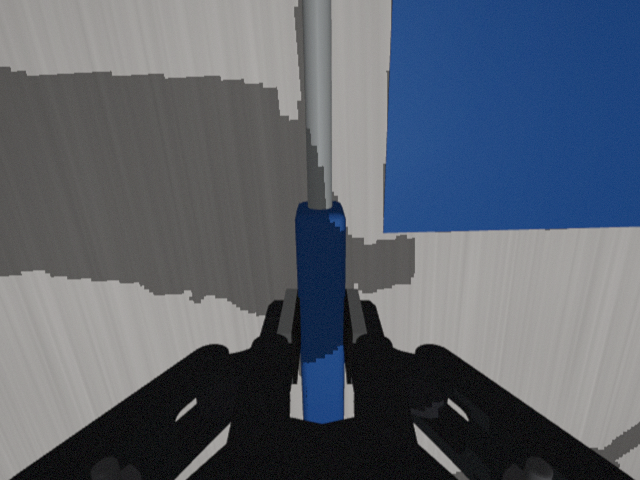

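View pics/t4a.png

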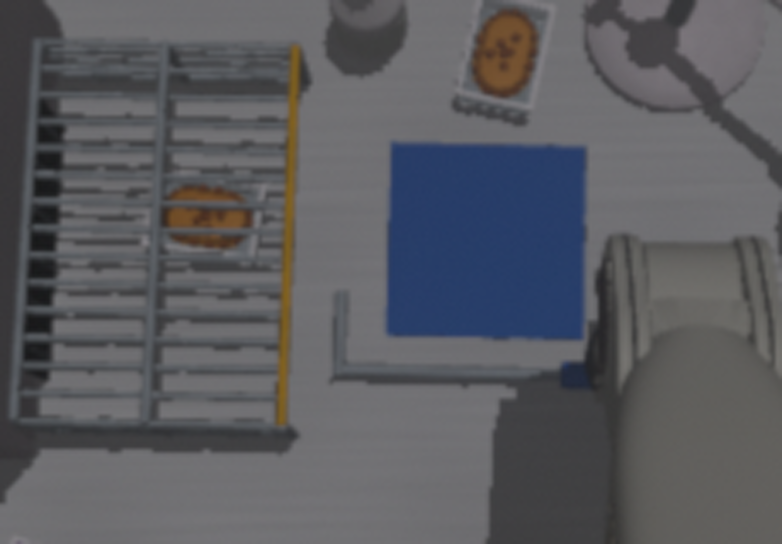

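Run:
```python
from m import *
T4=load('t4');f=P(170,165,3.4)
for z in (.015,.024): print(onz(T4,f(341,373),z),onz(T4,f(341,292),z))
print('rod at handle front',onz(T4,f(560,374),.024))
# pack visible corners again
print([onz(T4,f(*p),.036) for p in [(268,184),(255,260),(146,250),(205,218)]])
```

```text
[0.47634405 0.20313041 0.015     ] [0.54135119 0.20299767 0.015     ]
[0.47541042 0.2025221  0.024     ] [0.53998602 0.20239025 0.024     ]
rod at handle front [0.47205888 0.0297645  0.024     ]
[array([0.6259313 , 0.25946113, 0.036     ]), array([0.56468765, 0.26938943, 0.036     ]), array([0.57390241, 0.35541204, 0.036     ]), array([0.59903034, 0.30919441, 0.036     ])]
```

Emit:
{"api": "arm_command", "payload": {
  "motion": [
    {"x": 0, "y": 0, "z": -0.01, "roll": 0, "fingers": 0},
    {"x": 0, "y": 0, "z": -0.015, "roll": 0, "fingers": 0},
    {"x": 0, "y": 0, "z": -0.015, "roll": 0, "fingers": 0},
    {"x": 0, "y": 0, "z": -0.015, "roll": 0, "fingers": 0},
    {"x": 0, "y": 0, "z": -0.015, "roll": 0, "fingers": 0},
    {"x": 0, "y": 0, "z": -0.015, "roll": 0, "fingers": 0},
    {"x": 0, "y": 0, "z": -0.01, "roll": 0, "fingers": 0},
    {"x": 0, "y": 0, "z": 0, "roll": 0, "fingers": 0}
  ]
}}

```text
clock: 5.7
eef_pos: [0.4745, 0.0813, 0.0213]
tool_rot: [0.518, 0.478, -0.511, 0.492]
ft_force: [0.6, 0.8, -0.4]
grip_width: 0.0186
```

Run:
```python
from h import *
plan([.476,.165,.022],-.05)
```

```text
t 5.7 p [0.4745 0.0813 0.0213] yhead -0.0596 F [ 0.6  0.8 -0.4] w 0.0186 j [ 0.18  0.4  -0.39  0.77 -0.01  1.81]
toolx [ 0.021 -0.007 -1.   ] tooly [ 0.998 -0.06   0.021] toolz [-0.06  -0.998  0.005]
shift [-0.0012 -0.0035 -0.0836]
world turn 0.0096 -> roll -0.0096
```

Emit:
{"api": "arm_command", "payload": {
  "motion": [
    {"x": 0, "y": 0, "z": -0.012, "roll": -0.005, "fingers": 0},
    {"x": 0, "y": 0, "z": -0.015, "roll": 0, "fingers": 0},
    {"x": 0, "y": 0, "z": -0.015, "roll": 0, "fingers": 0},
    {"x": 0, "y": 0, "z": -0.015, "roll": 0, "fingers": 0},
    {"x": 0, "y": 0, "z": -0.015, "roll": 0, "fingers": 0},
    {"x": 0, "y": 0, "z": -0.01, "roll": 0, "fingers": 0},
    {"x": 0, "y": 0, "z": 0, "roll": 0, "fingers": 0}
  ]
}}

```text
clock: 6.28
eef_pos: [0.4785, 0.1632, 0.0203]
tool_rot: [0.517, 0.478, -0.512, 0.493]
ft_force: [0.4, -0.5, -1.9]
grip_width: 0.0182
```

Run:
```python
from h import *
plan([.476,.165,.022],-.05)
snap('top','t5'); crop('t5',170,165,400,325,3.4,'t5a')
snap('side','s5'); crop('s5',280,170,400,290,5,'s5a')
```

```text
t 6.28 p [0.4785 0.1632 0.0203] yhead -0.0578 F [ 0.4 -0.5 -1.9] w 0.0182 j [ 0.34  0.44 -0.32  0.8  -0.02  1.97]
toolx [ 0.02 -0.01 -1.  ] tooly [ 0.998 -0.058  0.02 ] toolz [-0.058 -0.998  0.009]
shift [-0.0017 -0.0026 -0.0017]
world turn 0.0078 -> roll -0.0078
```

View pics/t5a.png

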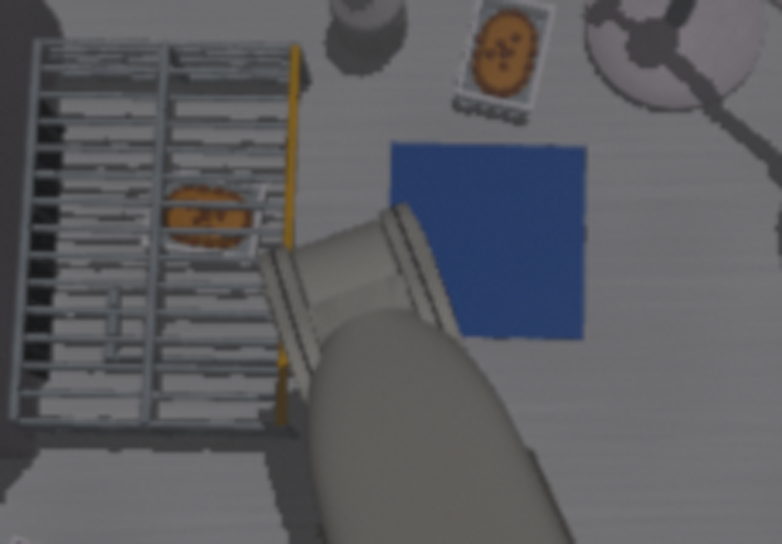

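View pics/s5a.png

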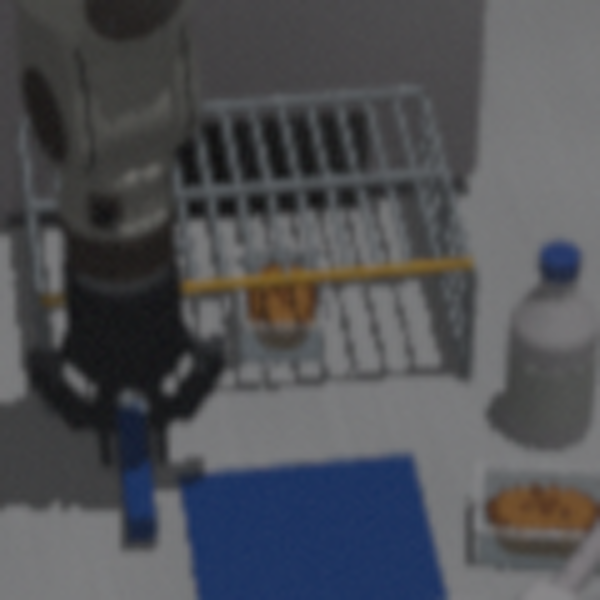

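Emit:
{"api": "arm_command", "payload": {
  "motion": [
    {"x": 0.0, "y": 0.012, "z": -0.001, "roll": 0, "fingers": 0},
    {"x": 0, "y": 0.014, "z": -0.001, "roll": 0, "fingers": 0},
    {"x": 0, "y": 0.014, "z": -0.001, "roll": 0, "fingers": 0},
    {"x": 0, "y": 0.014, "z": -0.001, "roll": 0, "fingers": 0},
    {"x": 0, "y": 0.01, "z": 0, "roll": 0, "fingers": 0},
    {"x": 0, "y": 0.007, "z": 0, "roll": 0, "fingers": 0},
    {"x": 0, "y": 0, "z": 0, "roll": 0, "fingers": 0}
  ]
}}

```text
clock: 6.97
eef_pos: [0.5487, 0.1525, 0.02]
tool_rot: [-0.515, -0.476, 0.517, -0.491]
ft_force: [-0.2, 0.0, -1.6]
grip_width: 0.0184
```

Run:
```python
from h import *
plan([.5515,.161,.018],-.05)
snap('top','t6'); crop('t6',170,165,400,325,3.4,'t6a')
```

```text
t 6.97 p [0.5487 0.1525 0.02  ] yhead -0.0661 F [-0.2  0.  -1.6] w 0.0184 j [ 0.28  0.54 -0.13  0.89 -0.02  1.92]
toolx [ 0.012 -0.017 -1.   ] tooly [ 0.998 -0.066  0.013] toolz [-0.066 -0.998  0.017]
shift [ 0.0019  0.0022 -0.0087]
world turn 0.0161 -> roll -0.0161
```

View pics/t6a.png

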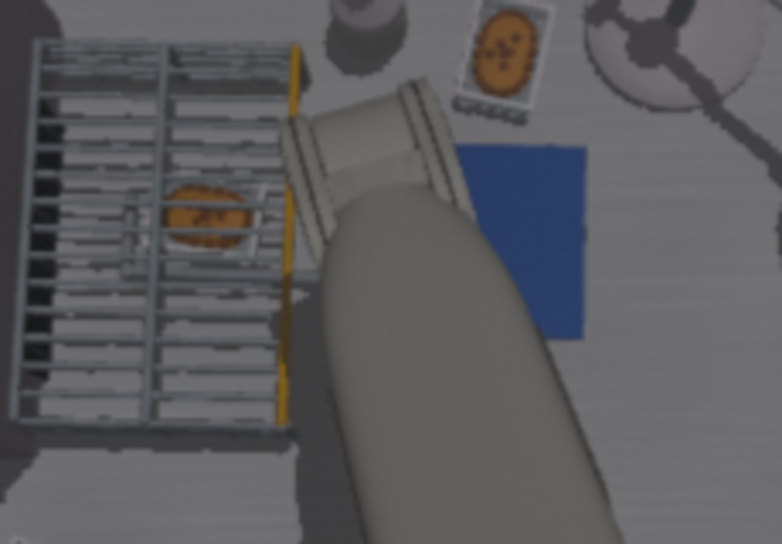

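Emit:
{"api": "arm_command", "payload": {
  "motion": [
    {"x": 0, "y": 0, "z": 0.005, "roll": 0, "fingers": 0},
    {"x": 0, "y": 0, "z": 0.006, "roll": 0, "fingers": 0},
    {"x": 0, "y": 0, "z": 0.007, "roll": 0, "fingers": 0},
    {"x": 0, "y": 0, "z": 0.008, "roll": 0, "fingers": 0},
    {"x": 0, "y": 0, "z": 0.01, "roll": 0, "fingers": 0},
    {"x": 0, "y": 0, "z": 0.01, "roll": 0, "fingers": 0},
    {"x": 0, "y": 0, "z": 0.01, "roll": 0, "fingers": 0},
    {"x": 0, "y": 0, "z": 0.01, "roll": 0, "fingers": 0},
    {"x": 0, "y": 0, "z": 0.008, "roll": 0, "fingers": 0},
    {"x": 0, "y": 0, "z": 0.005, "roll": 0, "fingers": 0},
    {"x": 0, "y": 0, "z": 0, "roll": 0, "fingers": 0}
  ]
}}

```text
clock: 7.93
eef_pos: [0.537, 0.0632, 0.0209]
tool_rot: [-0.513, -0.477, 0.519, -0.489]
ft_force: [0.9, 0.8, -2.2]
grip_width: 0.0184
```

Run:
```python
from h import *
plan([.534,-.0835,.018],-.05)
snap('top','t7'); crop('t7',170,165,400,325,3.4,'t7a')
snap('side','s7'); crop('s7',280,170,400,290,5,'s7a')
```

```text
t 7.93 p [0.537  0.0632 0.0209] yhead -0.0668 F [ 0.9  0.8 -2.2] w 0.0184 j [ 0.13  0.5  -0.21  0.86 -0.02  1.77]
toolx [ 0.006 -0.018 -1.   ] tooly [ 0.998 -0.067  0.007] toolz [-0.067 -0.998  0.018]
shift [0.0056 0.0068 0.1465]
world turn 0.0168 -> roll -0.0168
```

View pics/t7a.png

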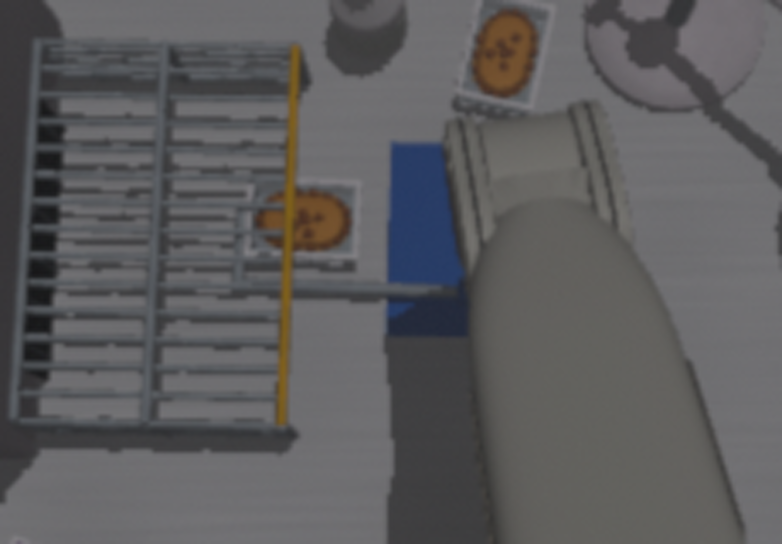

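View pics/s7a.png

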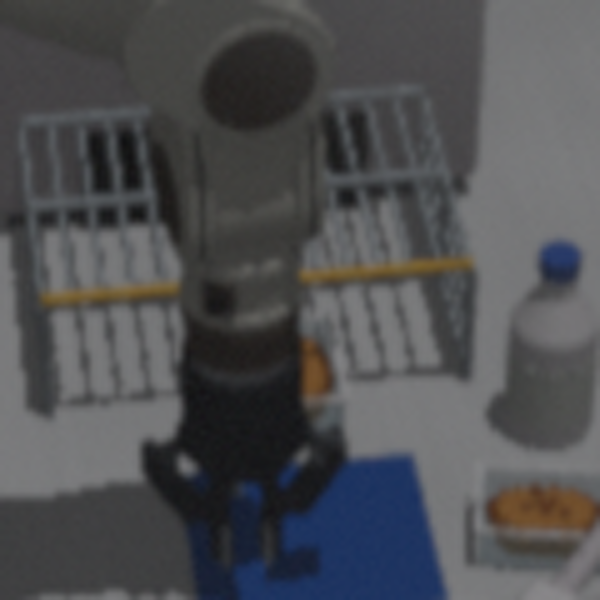

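Emit:
{"api": "arm_command", "payload": {
  "motion": [
    {"x": 0, "y": 0, "z": 0.005, "roll": 0, "fingers": 0},
    {"x": 0, "y": 0, "z": 0.007, "roll": 0, "fingers": 0},
    {"x": 0, "y": 0, "z": 0.009, "roll": 0, "fingers": 0},
    {"x": 0, "y": 0, "z": 0.01, "roll": 0, "fingers": 0},
    {"x": 0, "y": 0, "z": 0.01, "roll": 0, "fingers": 0},
    {"x": 0, "y": 0, "z": 0.01, "roll": 0, "fingers": 0},
    {"x": 0, "y": 0, "z": 0.01, "roll": 0, "fingers": 0},
    {"x": 0, "y": 0, "z": 0.01, "roll": 0, "fingers": 0},
    {"x": 0, "y": 0, "z": 0.01, "roll": 0, "fingers": 0},
    {"x": 0, "y": 0, "z": 0.01, "roll": 0, "fingers": 0},
    {"x": 0, "y": 0, "z": 0.008, "roll": 0, "fingers": 0},
    {"x": 0, "y": 0, "z": 0.006, "roll": 0, "fingers": 0},
    {"x": 0, "y": 0, "z": 0.004, "roll": 0, "fingers": 0},
    {"x": 0, "y": 0, "z": 0, "roll": 0, "fingers": 0}
  ]
}}

```text
clock: 9.2
eef_pos: [0.5293, -0.0562, 0.0228]
tool_rot: [-0.513, -0.477, 0.519, -0.49]
ft_force: [0.8, 0.6, -2.0]
grip_width: 0.0182
```

Run:
```python
from h import *
plan([.534,-.0835,.018],-.05)
snap('top','t8'); crop('t8',230,140,430,300,3.9,'t8a')
```

```text
t 9.2 p [ 0.5293 -0.0562  0.0228] yhead -0.0654 F [ 0.8  0.6 -2. ] w 0.0182 j [-0.1   0.48 -0.23  0.85 -0.02  1.54]
toolx [ 0.006 -0.018 -1.   ] tooly [ 0.998 -0.065  0.007] toolz [-0.065 -0.998  0.018]
shift [0.0053 0.0064 0.0269]
world turn 0.0154 -> roll -0.0154
```

View pics/t8a.png

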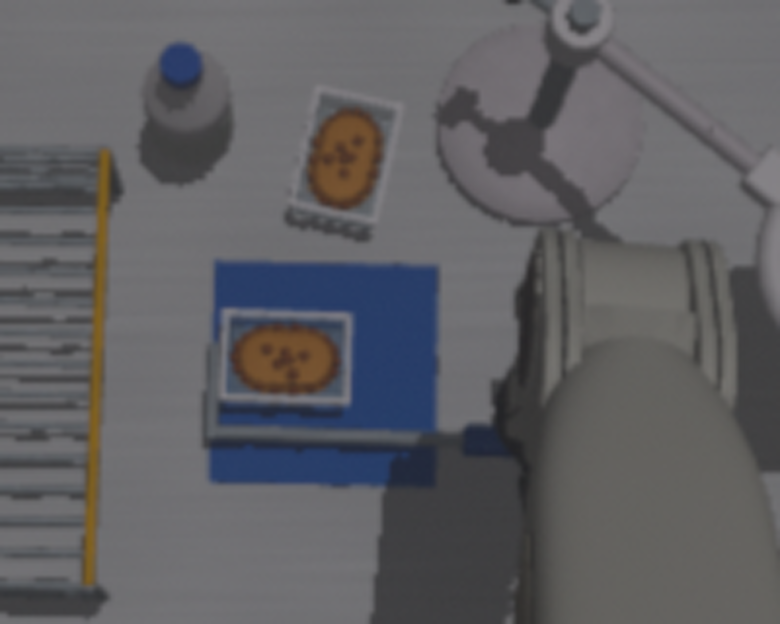

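Run:
```python
from m import *
T8=load('t8');f=P(230,140,3.9)
q=[onz(T8,f(*p),.036) for p in [(222,310),(352,314),(349,404),(219,402)]]; print(np.array(q).round(4),np.mean(q,0))
q=[onz(T8,f(*p),.001) for p in [(215,261),(438,265),(435,486),(209,482)]]; print(np.mean(q,0))
```

```text
[[0.6236 0.1565 0.036 ]
 [0.6195 0.0662 0.036 ]
 [0.5562 0.0695 0.036 ]
 [0.5588 0.159  0.036 ]] [0.58952744 0.11277223 0.036     ]
[0.58490676 0.0854224  0.001     ]
```

Emit:
{"api": "arm_command", "payload": {
  "motion": [
    {"x": 0, "y": 0, "z": 0.005, "roll": 0, "fingers": 0},
    {"x": 0, "y": 0, "z": 0.006, "roll": 0, "fingers": 0},
    {"x": 0, "y": 0, "z": 0.006, "roll": 0, "fingers": 0},
    {"x": 0, "y": 0, "z": 0.005, "roll": 0, "fingers": 0},
    {"x": 0, "y": 0, "z": 0.003, "roll": 0, "fingers": 0},
    {"x": 0, "y": 0, "z": 0, "roll": 0, "fingers": 0},
    {"x": 0, "y": 0, "z": 0, "roll": 0, "fingers": 0},
    {"x": 0, "y": 0, "z": 0, "roll": 0, "fingers": 0}
  ]
}}

```text
clock: 9.92
eef_pos: [0.5278, -0.0818, 0.0232]
tool_rot: [-0.513, -0.478, 0.518, -0.49]
ft_force: [1.6, 0.8, -0.7]
grip_width: 0.0184
```

Run:
```python
from h import *
plan([.534,-.0835,.018],-.05)
snap('top','t9'); crop('t9',230,140,430,300,3.9,'t9a')
```

```text
t 9.92 p [ 0.5278 -0.0818  0.0232] yhead -0.0624 F [ 1.6  0.8 -0.7] w 0.0184 j [-0.14  0.48 -0.23  0.85 -0.02  1.49]
toolx [ 0.006 -0.017 -1.   ] tooly [ 0.998 -0.062  0.007] toolz [-0.062 -0.998  0.017]
shift [0.0053 0.0063 0.0013]
world turn 0.0124 -> roll -0.0124
```

View pics/t9a.png

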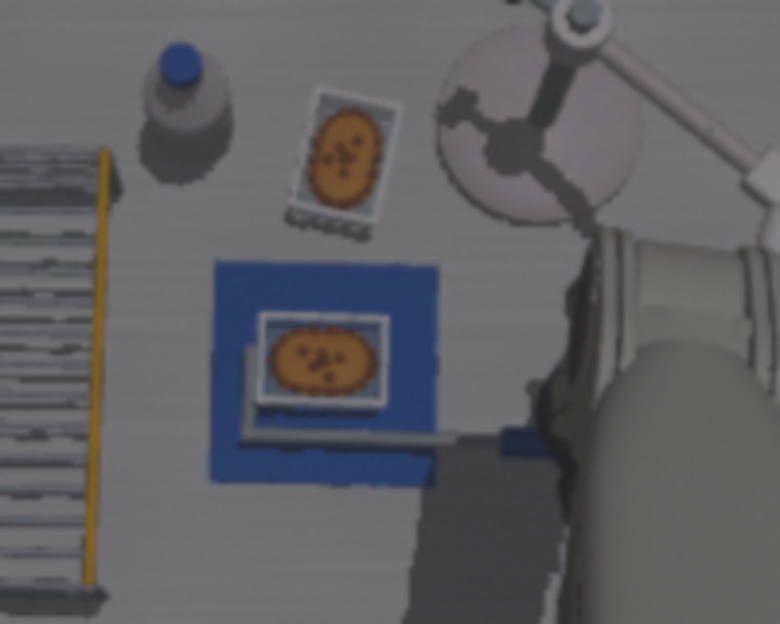

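Emit:
{"api": "arm_command", "payload": {
  "motion": [
    {"x": 0, "y": 0, "z": -0.008, "roll": 0, "fingers": 0},
    {"x": 0, "y": 0, "z": -0.009, "roll": 0, "fingers": 0},
    {"x": 0, "y": 0, "z": 0, "roll": 0, "fingers": 0},
    {"x": 0, "y": -0.01, "z": 0, "roll": 0, "fingers": 0},
    {"x": 0, "y": -0.015, "z": 0, "roll": 0, "fingers": 0},
    {"x": 0, "y": -0.015, "z": 0, "roll": 0, "fingers": 0},
    {"x": 0, "y": -0.015, "z": 0, "roll": 0, "fingers": 0},
    {"x": 0, "y": -0.015, "z": 0, "roll": 0, "fingers": 0},
    {"x": 0, "y": -0.015, "z": 0, "roll": 0, "fingers": 0},
    {"x": 0, "y": -0.015, "z": 0, "roll": 0, "fingers": 0},
    {"x": 0, "y": -0.01, "z": 0, "roll": 0, "fingers": 0},
    {"x": 0, "y": 0, "z": 0, "roll": 0, "fingers": 0}
  ]
}}

```text
clock: 10.97
eef_pos: [0.4169, -0.0521, 0.0224]
tool_rot: [-0.511, -0.478, 0.515, -0.494]
ft_force: [-0.3, -0.2, -1.2]
grip_width: 0.0186
```

Run:
```python
from h import *
plan([.418,-.08,.012],-.05)
snap('top','t10'); crop('t10',230,140,430,300,3.9,'t10a')
```

```text
t 10.97 p [ 0.4169 -0.0521  0.0224] yhead -0.0545 F [-0.3 -0.2 -1.2] w 0.0186 j [-0.11  0.3  -0.53  0.72 -0.02  1.51]
toolx [ 0.011 -0.02  -1.   ] tooly [ 0.998 -0.054  0.012] toolz [-0.055 -0.998  0.019]
shift [0.0109 0.0025 0.0276]
world turn 0.0045 -> roll -0.0045
```

View pics/t10a.png

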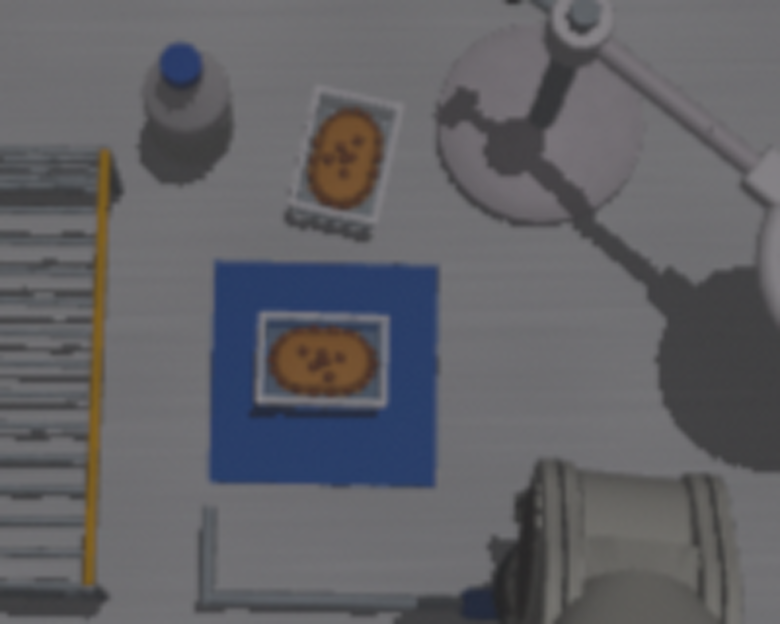

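Emit:
{"api": "arm_command", "payload": {
  "motion": [
    {"x": 0.003, "y": 0, "z": 0, "roll": 0, "fingers": 0},
    {"x": 0.003, "y": 0, "z": 0, "roll": 0, "fingers": 0},
    {"x": 0.002, "y": 0, "z": 0, "roll": 0, "fingers": 0},
    {"x": 0.002, "y": 0, "z": 0, "roll": 0, "fingers": 0},
    {"x": 0, "y": 0, "z": 0, "roll": 0, "fingers": 0}
  ]
}}

```text
clock: 11.43
eef_pos: [0.4237, -0.0523, 0.0126]
tool_rot: [-0.513, -0.477, 0.513, -0.496]
ft_force: [-0.3, 0.3, -0.6]
grip_width: 0.0183
```

Run:
```python
from h import *
plan([.418,-.08,.012],-.05)
```

```text
t 11.43 p [ 0.4237 -0.0523  0.0126] yhead -0.0531 F [-0.3  0.3 -0.6] w 0.0183 j [-0.11  0.32 -0.54  0.69 -0.02  1.51]
toolx [ 0.019 -0.021 -1.   ] tooly [ 0.998 -0.053  0.02 ] toolz [-0.053 -0.998  0.02 ]
shift [ 0.0011 -0.0042  0.0279]
world turn 0.0031 -> roll -0.0031
```

Emit:
{"api": "arm_command", "payload": {
  "motion": [
    {"x": 0.002, "y": 0, "z": 0, "roll": 0, "fingers": 0},
    {"x": 0, "y": 0, "z": 0, "roll": 0, "fingers": 0.4},
    {"x": 0, "y": 0, "z": 0, "roll": 0, "fingers": 0.7},
    {"x": 0, "y": 0, "z": 0, "roll": 0, "fingers": 1},
    {"x": 0, "y": 0, "z": 0, "roll": 0, "fingers": 1},
    {"x": 0, "y": 0, "z": 0, "roll": 0, "fingers": 1},
    {"x": 0, "y": 0, "z": 0, "roll": 0, "fingers": 1},
    {"x": -0.02, "y": 0, "z": 0, "roll": 0, "fingers": 1},
    {"x": -0.04, "y": 0, "z": 0, "roll": 0, "fingers": 1},
    {"x": -0.04, "y": 0, "z": 0, "roll": 0, "fingers": 1},
    {"x": -0.04, "y": 0, "z": 0, "roll": 0, "fingers": 1},
    {"x": -0.04, "y": 0, "z": 0, "roll": 0, "fingers": 1},
    {"x": -0.04, "y": 0, "z": 0, "roll": 0, "fingers": 1},
    {"x": -0.04, "y": 0, "z": 0, "roll": 0, "fingers": 1},
    {"x": -0.03, "y": 0, "z": 0, "roll": 0, "fingers": 1},
    {"x": 0, "y": 0, "z": 0, "roll": 0, "fingers": 1}
  ]
}}

```text
clock: 12.77
eef_pos: [0.4156, -0.0461, 0.3123]
tool_rot: [-0.512, -0.478, 0.515, -0.495]
ft_force: [0.3, -0.2, 0.4]
grip_width: 0.0852
```

Run:
```python
from h import *
# grasp target: grip axis; jaws tangential
pv=np.array([.7624,-.0719]); g=np.array([.5533,-.3156]); d=(pv-g)/np.linalg.norm(pv-g); print('radial',d,np.linalg.norm(pv-g))
gg=pv-.32*d; print('grip',gg)
ta=np.arctan2(d[1],d[0])-np.pi/2
plan([*gg,.31],ta)
snap('wrist','w11');snap('top','t11');snap('side','s11')
```

```text
radial [0.65117598 0.75892677] 0.32111135140321645
grip [ 0.55402369 -0.31475657]
t 12.77 p [ 0.4156 -0.0461  0.3123] yhead -0.0538 F [ 0.3 -0.2  0.4] w 0.0852 j [-0.1   0.04 -0.02  1.49 -0.02  1.53]
toolx [ 0.013 -0.02  -1.   ] tooly [ 0.998 -0.054  0.014] toolz [-0.054 -0.998  0.019]
shift [0.0094 0.1526 0.2607]
world turn -0.6553 -> roll 0.6553
```

View pics/w11.png

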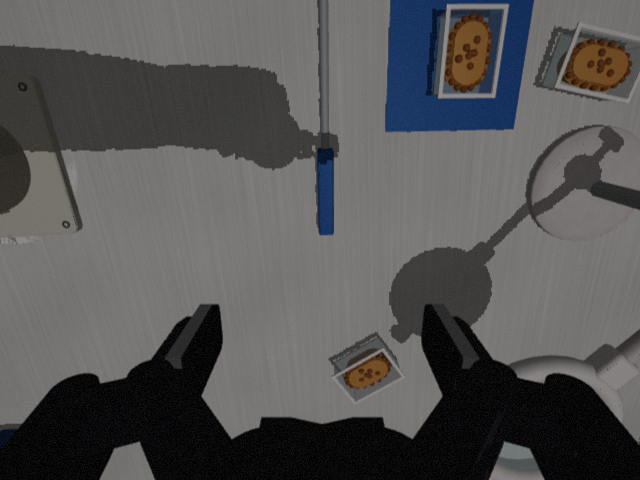

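View pics/t11.png

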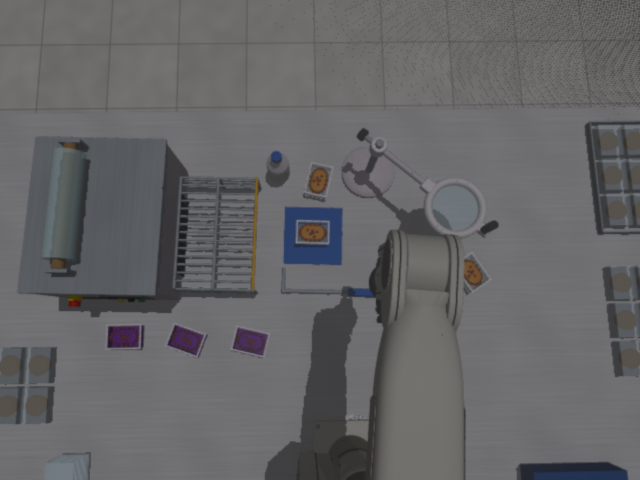

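View pics/s11.png

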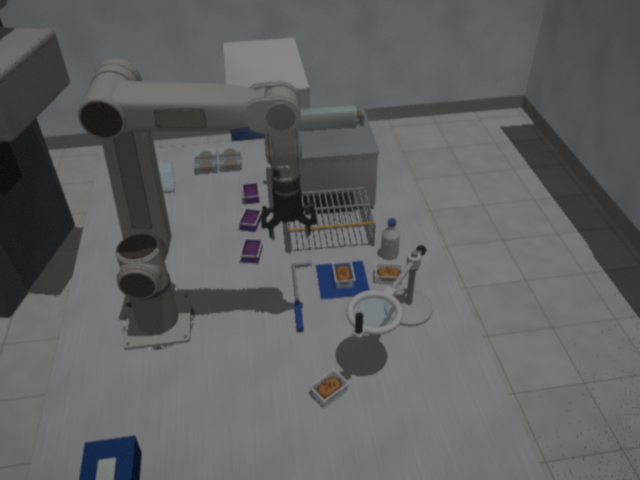

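Emit:
{"api": "arm_command", "payload": {
  "motion": [
    {"x": -0.001, "y": 0, "z": 0, "roll": -0.12, "fingers": 1},
    {"x": -0.001, "y": 0, "z": 0, "roll": -0.12, "fingers": 1},
    {"x": -0.001, "y": 0, "z": 0, "roll": -0.12, "fingers": 1},
    {"x": -0.001, "y": 0, "z": 0, "roll": -0.12, "fingers": 1},
    {"x": -0.001, "y": 0, "z": 0, "roll": -0.12, "fingers": 1},
    {"x": -0.001, "y": 0, "z": 0, "roll": -0.12, "fingers": 1},
    {"x": -0.001, "y": 0, "z": 0, "roll": -0.12, "fingers": 1},
    {"x": -0.001, "y": 0, "z": 0, "roll": -0.12, "fingers": 1},
    {"x": -0.001, "y": 0, "z": 0, "roll": -0.12, "fingers": 1},
    {"x": -0.001, "y": 0, "z": 0, "roll": -0.12, "fingers": 1},
    {"x": -0.001, "y": 0, "z": 0, "roll": -0.12, "fingers": 1},
    {"x": -0.001, "y": 0, "z": 0, "roll": -0.12, "fingers": 1},
    {"x": -0.001, "y": 0, "z": 0, "roll": -0.12, "fingers": 1},
    {"x": -0.001, "y": 0, "z": 0, "roll": -0.12, "fingers": 1},
    {"x": -0.001, "y": 0, "z": 0, "roll": -0.12, "fingers": 1},
    {"x": -0.001, "y": 0, "z": 0, "roll": -0.12, "fingers": 1},
    {"x": 0, "y": 0, "z": 0, "roll": 0, "fingers": 1}
  ]
}}

```text
clock: 14.33
eef_pos: [0.3912, -0.0439, 0.2803]
tool_rot: [-0.129, 0.724, 0.133, 0.665]
ft_force: [0.4, -0.1, -0.3]
grip_width: 0.0854
```

Run:
```python
from h import *
plan([.554,-.3148,.335],-.709)
snap('wrist','w12')
crop('t11',270,130,510,310,3.3,'t11a')
```

```text
t 14.33 p [ 0.3912 -0.0439  0.2803] yhead 1.9434 F [ 0.4 -0.1 -0.3] w 0.0854 j [-0.1   0.08 -0.07  1.51 -0.02 -0.47]
toolx [-0.083 -0.01  -0.997] tooly [-0.364  0.931  0.021] toolz [ 0.928  0.364 -0.081]
shift [-0.0653 -0.3104  0.0478]
world turn 0.4892 -> roll -0.4892
```

View pics/w12.png

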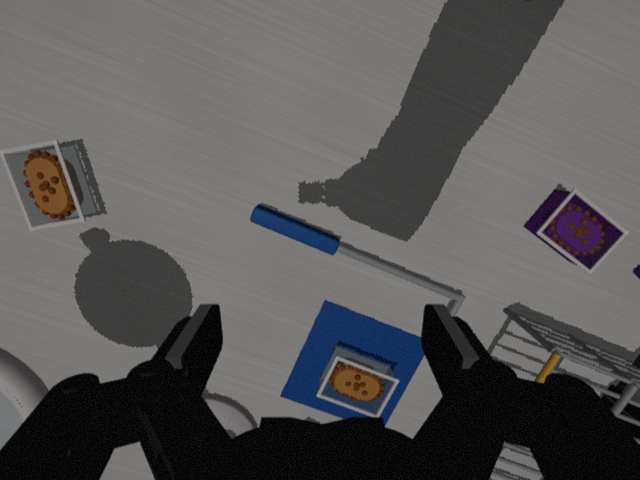

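View pics/t11a.png

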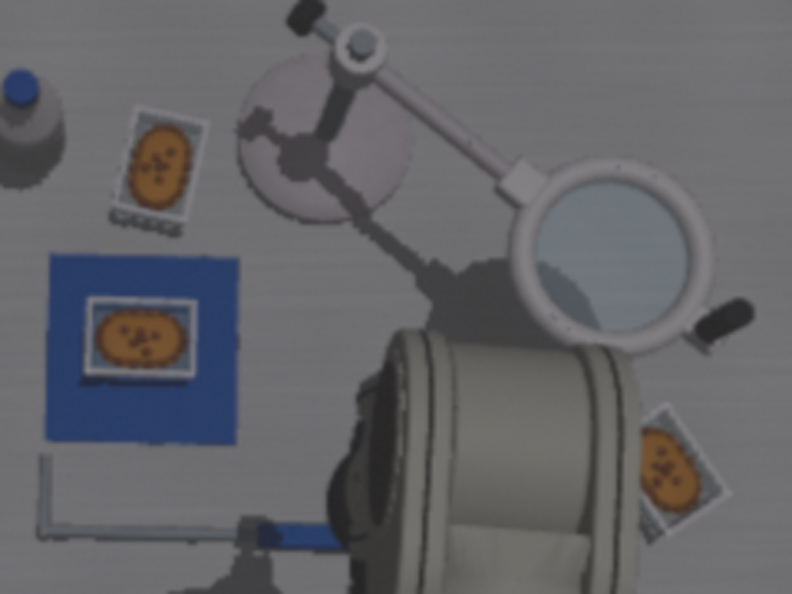

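Emit:
{"api": "arm_command", "payload": {
  "motion": [
    {"x": -0.025, "y": 0, "z": 0, "roll": 0, "fingers": 1},
    {"x": -0.025, "y": 0, "z": 0, "roll": 0, "fingers": 1},
    {"x": -0.01, "y": -0.02, "z": 0.004, "roll": 0, "fingers": 1},
    {"x": -0.005, "y": -0.03, "z": 0.004, "roll": 0, "fingers": 1},
    {"x": -0.005, "y": -0.03, "z": 0.004, "roll": 0, "fingers": 1},
    {"x": -0.004, "y": -0.03, "z": 0.004, "roll": 0, "fingers": 1},
    {"x": -0.004, "y": -0.03, "z": 0.004, "roll": 0, "fingers": 1},
    {"x": -0.004, "y": -0.03, "z": 0.004, "roll": 0, "fingers": 1},
    {"x": -0.004, "y": -0.02, "z": 0.004, "roll": 0, "fingers": 1},
    {"x": -0.002, "y": 0, "z": 0, "roll": 0, "fingers": 1}
  ]
}}

```text
clock: 15.22
eef_pos: [0.4884, -0.2172, 0.3474]
tool_rot: [-0.114, 0.735, 0.125, 0.656]
ft_force: [-0.7, -0.6, -0.1]
grip_width: 0.0853
```

Run:
```python
from h import *
plan([.554,-.3148,.335],-.709)
```

```text
t 15.22 p [ 0.4884 -0.2172  0.3474] yhead 1.9089 F [-0.7 -0.6 -0.1] w 0.0853 j [-0.39  0.39  0.51  1.79 -0.05 -0.73]
toolx [-0.112 -0.004 -0.994] tooly [-0.332  0.943  0.034] toolz [ 0.937  0.333 -0.107]
shift [ 0.0053 -0.1142  0.0303]
world turn 0.5237 -> roll -0.5237
```

Emit:
{"api": "arm_command", "payload": {
  "motion": [
    {"x": 0, "y": -0.025, "z": 0.008, "roll": 0, "fingers": 1},
    {"x": 0, "y": -0.025, "z": 0.008, "roll": 0, "fingers": 1},
    {"x": 0, "y": -0.025, "z": 0.008, "roll": 0, "fingers": 1},
    {"x": 0, "y": -0.02, "z": 0.006, "roll": 0, "fingers": 1},
    {"x": 0, "y": 0, "z": 0, "roll": 0, "fingers": 1},
    {"x": 0, "y": 0, "z": 0, "roll": 0, "fingers": 1}
  ]
}}

```text
clock: 15.72
eef_pos: [0.5471, -0.298, 0.3308]
tool_rot: [-0.104, 0.741, 0.123, 0.652]
ft_force: [-0.1, 0.3, 0.4]
grip_width: 0.0853
```

Run:
```python
from h import *
plan([.554,-.3148,.335],-.709)
```

```text
t 15.72 p [ 0.5471 -0.298   0.3308] yhead 1.8913 F [-0.1  0.3  0.4] w 0.0853 j [-0.47  0.63  0.85  1.91 -0.05 -0.79]
toolx [-0.128  0.006 -0.992] tooly [-0.315  0.948  0.047] toolz [ 0.94   0.318 -0.12 ]
shift [-0.0051 -0.0179  0.0007]
world turn 0.5413 -> roll -0.5413
```

Emit:
{"api": "arm_command", "payload": {
  "motion": [
    {"x": 0, "y": 0, "z": 0, "roll": -0.12, "fingers": 1},
    {"x": 0, "y": 0, "z": 0, "roll": -0.12, "fingers": 1},
    {"x": 0, "y": 0, "z": 0, "roll": -0.12, "fingers": 1},
    {"x": 0, "y": 0, "z": 0, "roll": -0.12, "fingers": 1},
    {"x": 0, "y": 0, "z": 0, "roll": 0, "fingers": 1}
  ]
}}

```text
clock: 16.13
eef_pos: [0.5443, -0.2925, 0.3282]
tool_rot: [-0.258, 0.69, 0.304, 0.604]
ft_force: [0.0, -0.4, 0.2]
grip_width: 0.0854
```

Run:
```python
from h import *
plan([.554,-.3148,.335],-.709)
snap('wrist','w13'); snap('side','s13'); crop('s13',280,200,480,400,3,'s13a')
```

```text
t 16.13 p [ 0.5443 -0.2925  0.3282] yhead 2.3867 F [ 0.  -0.4  0.2] w 0.0854 j [-0.47  0.62  0.83  1.9  -0.05 -1.29]
toolx [-0.136  0.012 -0.991] tooly [-0.724  0.681  0.108] toolz [ 0.676  0.732 -0.085]
shift [-0.0083 -0.0215 -0.0103]
world turn 0.0459 -> roll -0.0459
```

View pics/w13.png

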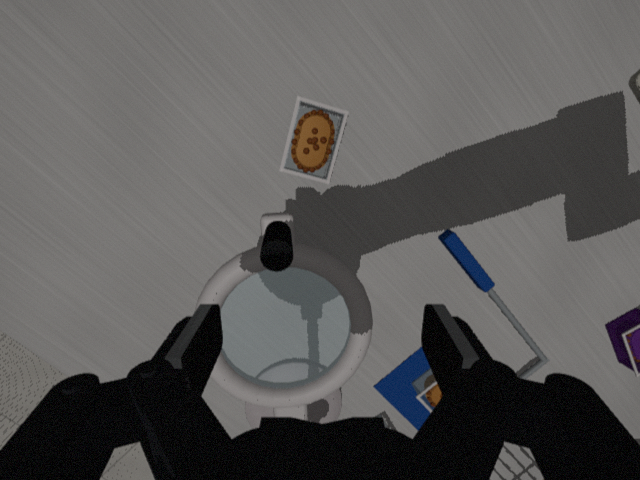

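View pics/s13a.png

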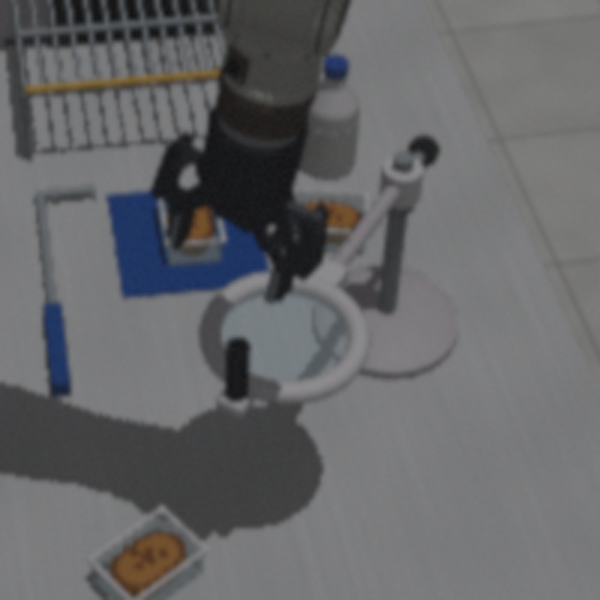

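```bash
crop() { :; }
python3 - <<'E'
from m import *
W=load('w13')
print('grip top W',onz(W,(277,262),.273), 'top',onz(T,tb(495,311),.273),'side',onz(S,sb(196,278),.273))
print(tri((W,(277,262)),(T,tb(495,311)),(S,sb(196,276))))
print('lens W',onz(W,(286,324),.205))
T11=load('t11'); f=P(270,130,3.3)
q=[onz(T11,f(*p),.036) for p in [(88,297),(196,299),(195,377),(84,375)]]; print('pack',np.array(q).round(4),np.mean(q,0))
q=[onz(T11,f(*p),.001) for p in [(51,255),(239,258),(236,444),(46,440)]]; print('mat',np.mean(q,0))
crop('w13',200,180,380,430,2.4,'w13a')
E
```

```text
grip top W [ 0.55708892 -0.30986147  0.273     ] top [ 0.55660468 -0.31675407  0.273     ] side [ 0.55322946 -0.3102183   0.273     ]
(array([ 0.55421623, -0.3130139 ,  0.28025783]), [array([-0.5, -3.2]), array([-0.4,  0.4]), array([ 0.7, -0.6])])
lens W [ 0.60672463 -0.25105473  0.205     ]
pack [[0.6217 0.13   0.036 ]
 [0.6189 0.0413 0.036 ]
 [0.554  0.0436 0.036 ]
 [0.5569 0.134  0.036 ]] [0.58786832 0.08723255 0.036     ]
mat [0.58464023 0.08483044 0.001     ]
```

View pics/w13a.png

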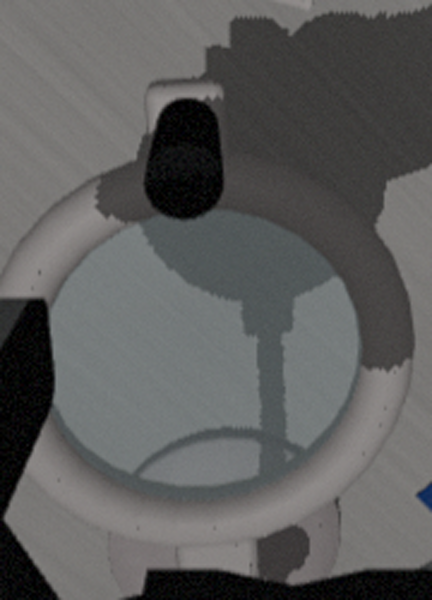

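Run:
```python
from h import *
plan([.554,-.313,.24],np.arctan2(.652,-.758))
```

```text
t 16.23 p [ 0.5444 -0.2927  0.3285] yhead 2.3821 F [ 0.2  0.1 -0.2] w 0.0857 j [-0.47  0.62  0.83  1.9  -0.05 -1.28]
toolx [-0.136  0.011 -0.991] tooly [-0.721  0.685  0.107] toolz [ 0.679  0.729 -0.085]
shift [ 0.0861 -0.0302 -0.0008]
world turn 0.0492 -> roll -0.0492
```

First shift sideways above the stem, then go down.

Emit:
{"api": "arm_command", "payload": {
  "motion": [
    {"x": 0, "y": -0.015, "z": 0, "roll": -0.045, "fingers": 1},
    {"x": 0.01, "y": -0.012, "z": 0, "roll": 0, "fingers": 1},
    {"x": 0.02, "y": -0.003, "z": 0, "roll": 0, "fingers": 1},
    {"x": 0.015, "y": 0, "z": 0, "roll": 0, "fingers": 1},
    {"x": 0, "y": 0, "z": 0, "roll": 0, "fingers": 1}
  ]
}}

```text
clock: 16.65
eef_pos: [0.5612, -0.3111, 0.279]
tool_rot: [-0.267, 0.685, 0.313, 0.601]
ft_force: [-0.3, -0.7, -1.0]
grip_width: 0.0851
```

Run:
```python
from h import *
plan([.554,-.313,.24],np.arctan2(.652,-.758))
snap('wrist','w14')
plan([.554,-.313,.24],np.arctan2(.652,-.758))
```

```text
t 16.65 p [ 0.5612 -0.3111  0.279 ] yhead 2.4138 F [-0.3 -0.7 -1. ] w 0.0851 j [-0.48  0.66  0.77  1.8  -0.05 -1.33]
toolx [-0.134  0.01  -0.991] tooly [-0.742  0.661  0.107] toolz [ 0.656  0.75  -0.081]
shift [ 0.0396 -0.0001 -0.003 ]
world turn 0.0174 -> roll -0.0174
t 16.7 p [ 0.5613 -0.3111  0.2802] yhead 2.4144 F [-0.5 -0.2 -0.6] w 0.0853 j [-0.48  0.66  0.77  1.81 -0.05 -1.33]
toolx [-0.133  0.01  -0.991] tooly [-0.743  0.661  0.106] toolz [ 0.656  0.75  -0.081]
shift [ 0.0408 -0.     -0.003 ]
world turn 0.0169 -> roll -0.0169
```

View pics/w14.png

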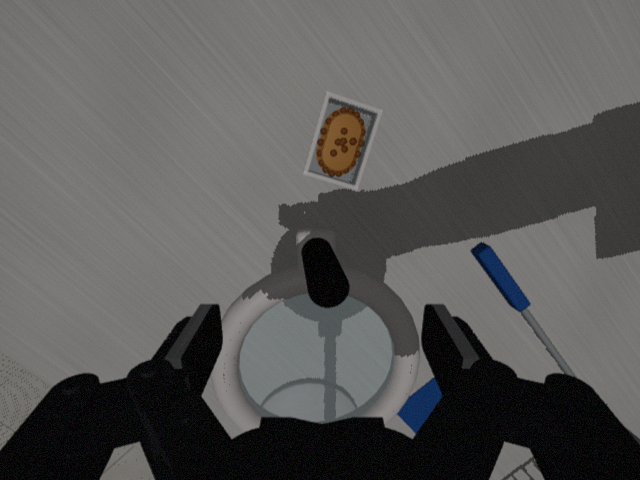

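Run:
```python
from h import *
W=load('w14'); print(proj(W,[.5612,-.3111,.279]), onz(W,(328,286),.273)); 
crop('w14',270,210,390,330,4,'w14a')
```

```text
[321.97567153 305.53008815] [ 0.5539124  -0.31400516  0.273     ]
```

View pics/w14a.png

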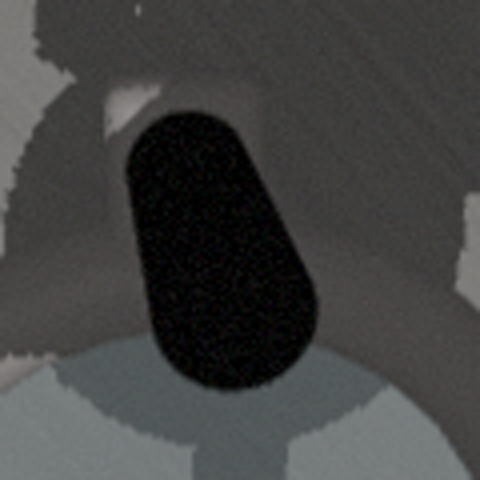

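Emit:
{"api": "arm_command", "payload": {
  "motion": [
    {"x": 0.018, "y": 0, "z": -0.002, "roll": -0.015, "fingers": 1},
    {"x": 0.015, "y": 0, "z": -0.001, "roll": 0, "fingers": 0.6},
    {"x": 0.006, "y": 0, "z": 0, "roll": 0, "fingers": 0.4},
    {"x": 0, "y": 0, "z": 0, "roll": 0, "fingers": 0.4},
    {"x": 0, "y": 0, "z": 0, "roll": 0, "fingers": 0.4}
  ]
}}

```text
clock: 17.12
eef_pos: [0.5554, -0.3132, 0.2444]
tool_rot: [-0.272, 0.682, 0.314, 0.602]
ft_force: [0.6, -0.7, -0.6]
grip_width: 0.0384
```

Run:
```python
from h import *
plan([.554,-.313,.24],np.arctan2(.652,-.758))
snap('wrist','w15')
```

```text
t 17.12 p [ 0.5554 -0.3132  0.2444] yhead 2.423 F [ 0.6 -0.7 -0.6] w 0.0384 j [-0.49  0.64  0.64  1.69 -0.05 -1.34]
toolx [-0.128  0.007 -0.992] tooly [-0.749  0.655  0.102] toolz [ 0.65   0.756 -0.078]
shift [ 0.0045  0.0007 -0.0004]
world turn 0.0083 -> roll -0.0083
```

View pics/w15.png

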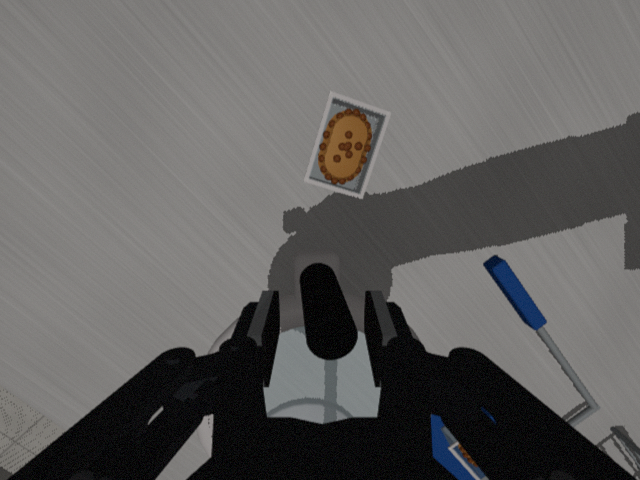

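Emit:
{"api": "arm_command", "payload": {
  "motion": [
    {"x": 0.001, "y": 0.009, "z": 0, "roll": 0, "fingers": 0.4},
    {"x": 0.001, "y": 0.015, "z": 0, "roll": 0.045, "fingers": 0.4},
    {"x": 0.002, "y": 0.02, "z": 0.001, "roll": 0.062, "fingers": 0.4},
    {"x": 0.002, "y": 0.02, "z": 0.001, "roll": 0.062, "fingers": 0.4},
    {"x": 0.001, "y": 0.02, "z": 0.001, "roll": 0.062, "fingers": 0.4},
    {"x": 0.001, "y": 0.012, "z": 0.001, "roll": 0.04, "fingers": 0.4},
    {"x": 0, "y": 0, "z": 0, "roll": 0, "fingers": 0.4}
  ]
}}

```text
clock: 17.75
eef_pos: [0.4967, -0.2431, 0.2508]
tool_rot: [-0.188, 0.716, 0.207, 0.639]
ft_force: [-1.3, -0.2, 0.7]
grip_width: 0.0341
```

```bash
cat >> h.py <<'E'
pv=np.array([.7624,-.0719])
def pol():
    o=get_obs(); p=np.array(o['eef_pos']); R=Ro.from_quat(o['tool_rot']).as_matrix()
    g=p-.019*R[:,0]; d=g[:2]-pv; a=np.arctan2(d[1],d[0])%(2*np.pi)
    h=np.arctan2(R[1,1],R[0,1]); print('pad pt',g.round(4),'radius',np.hypot(*d).round(4),'ang',a.round(4),'to go',(a-2.4025).round(4),'head err',((h-(a-np.pi/2)+np.pi)%(2*np.pi)-np.pi).round(3),'tilt',R[:,0].round(3),'ydir z',R[2,1].round(3),'F',np.round(o['ft_force'],1),'t',o['clock'],'j6',o['joint_pos'][5].round(2))
E
python3 - <<'E'
from h import *
pol()
snap('wrist','w16')
E
```

```text
pad pt [ 0.4988 -0.243   0.2697] radius 0.3143 ang 3.7174 to go 1.3149 head err -0.011 tilt [-0.112 -0.004 -0.994] ydir z 0.057 F [-1.3 -0.2  0.7] t 17.75 j6 -0.99
```

View pics/w16.png

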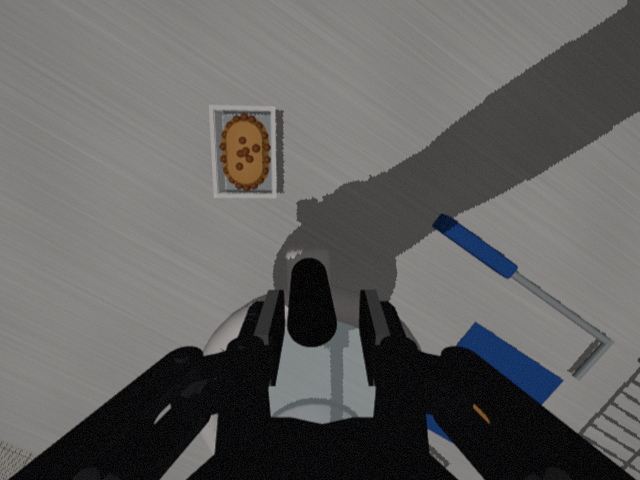

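Emit:
{"api": "arm_command", "payload": {
  "motion": [
    {"x": 0.003, "y": 0.015, "z": -0.002, "roll": 0.045, "fingers": 0.4},
    {"x": 0.003, "y": 0.022, "z": 0, "roll": 0.068, "fingers": 0.4},
    {"x": 0.003, "y": 0.022, "z": 0, "roll": 0.068, "fingers": 0.4},
    {"x": 0.002, "y": 0.022, "z": 0, "roll": 0.068, "fingers": 0.4},
    {"x": 0.002, "y": 0.022, "z": 0, "roll": 0.068, "fingers": 0.4},
    {"x": 0.001, "y": 0.022, "z": 0, "roll": 0.068, "fingers": 0.4},
    {"x": 0.001, "y": 0.012, "z": 0, "roll": 0.04, "fingers": 0.4},
    {"x": 0, "y": 0, "z": 0, "roll": 0, "fingers": 0.4}
  ]
}}

```text
clock: 18.47
eef_pos: [0.453, -0.1263, 0.2479]
tool_rot: [-0.049, 0.737, 0.037, 0.673]
ft_force: [-0.2, -0.3, -0.4]
grip_width: 0.0345
```

Run:
```python
from h import *
pol()
snap('wrist','w17')
```

```text
pad pt [ 0.4547 -0.1259  0.2668] radius 0.3124 ang 3.3153 to go 0.9128 head err -0.051 tilt [-0.089 -0.022 -0.996] ydir z -0.011 F [-0.2 -0.3 -0.4] t 18.4667 j6 -0.36
```

View pics/w17.png

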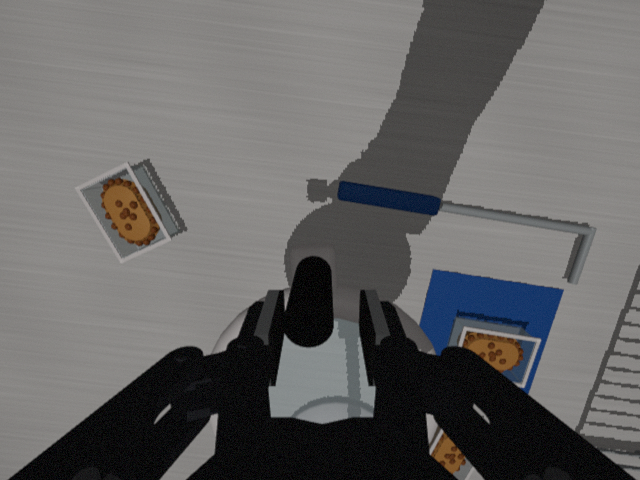

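Emit:
{"api": "arm_command", "payload": {
  "motion": [
    {"x": 0.002, "y": 0.015, "z": -0.002, "roll": 0.03, "fingers": 0.4},
    {"x": 0.002, "y": 0.022, "z": -0.001, "roll": 0.06, "fingers": 0.4},
    {"x": 0.002, "y": 0.022, "z": 0, "roll": 0.062, "fingers": 0.4},
    {"x": 0.002, "y": 0.022, "z": 0, "roll": 0.064, "fingers": 0.4},
    {"x": 0.001, "y": 0.022, "z": 0, "roll": 0.066, "fingers": 0.4},
    {"x": 0.001, "y": 0.022, "z": 0, "roll": 0.066, "fingers": 0.4},
    {"x": 0.001, "y": 0.012, "z": 0, "roll": 0.04, "fingers": 0.4},
    {"x": 0, "y": 0, "z": 0, "roll": 0, "fingers": 0.4}
  ]
}}

```text
clock: 19.18
eef_pos: [0.465, -0.0, 0.2379]
tool_rot: [0.083, 0.724, -0.116, 0.675]
ft_force: [0.3, -0.5, -0.1]
grip_width: 0.0344
```

Run:
```python
from h import *
pol()
snap('wrist','w18')
```

```text
pad pt [0.4664 0.0006 0.2569] radius 0.3048 ang 2.9013 to go 0.4988 head err -0.041 tilt [-0.076 -0.036 -0.996] ydir z -0.056 F [ 0.3 -0.5 -0.1] t 19.1833 j6 0.31
```

View pics/w18.png

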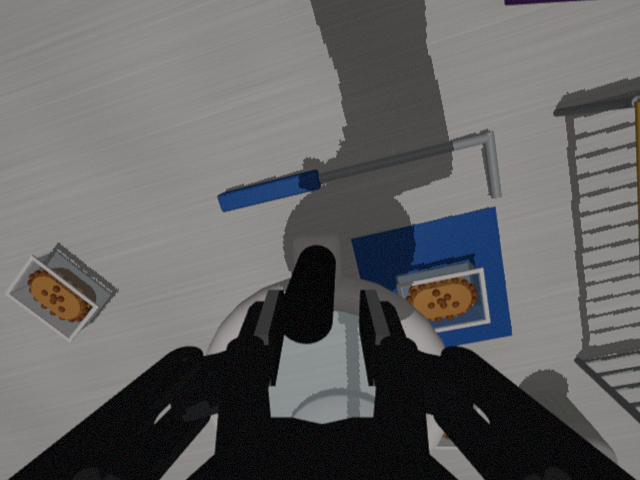

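Emit:
{"api": "arm_command", "payload": {
  "motion": [
    {"x": -0.001, "y": 0.012, "z": -0.005, "roll": 0.02, "fingers": 0.4},
    {"x": -0.001, "y": 0.018, "z": -0.004, "roll": 0.045, "fingers": 0.4},
    {"x": -0.001, "y": 0.02, "z": -0.003, "roll": 0.06, "fingers": 0.4},
    {"x": -0.001, "y": 0.02, "z": -0.003, "roll": 0.06, "fingers": 0.4},
    {"x": -0.001, "y": 0.016, "z": -0.002, "roll": 0.05, "fingers": 0.4},
    {"x": -0.001, "y": 0.008, "z": -0.001, "roll": 0.02, "fingers": 0.4},
    {"x": 0, "y": 0, "z": 0, "roll": 0, "fingers": 0.4}
  ]
}}

```text
clock: 19.82
eef_pos: [0.4905, 0.0826, 0.2403]
tool_rot: [0.169, 0.7, -0.214, 0.66]
ft_force: [-0.1, 0.1, 0.3]
grip_width: 0.0343
```

Run:
```python
from h import *
pol()
snap('wrist','w19'); snap('side','s19'); crop('s19',290,200,450,360,4,'s19a');snap('top','t19'); crop('t19',270,120,430,300,3.3,'t19a')
```

```text
pad pt [0.4919 0.0834 0.2592] radius 0.312 ang 2.6204 to go 0.2179 head err -0.027 tilt [-0.071 -0.046 -0.996] ydir z -0.076 F [-0.1  0.1  0.3] t 19.8167 j6 0.74
```

View pics/w19.png

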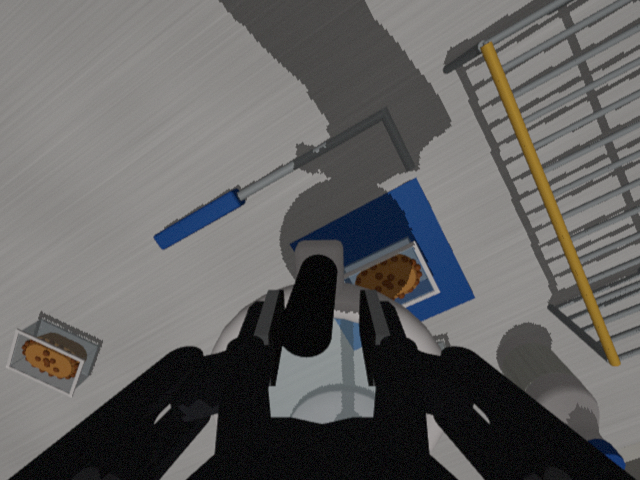

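View pics/s19a.png

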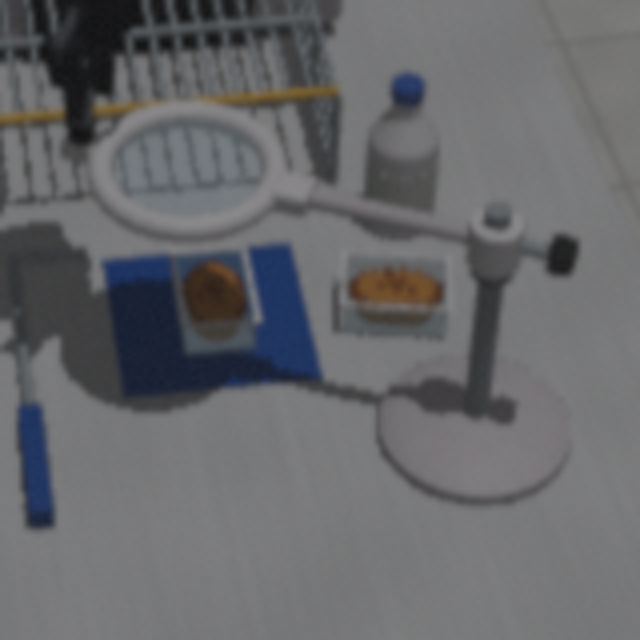

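View pics/t19a.png

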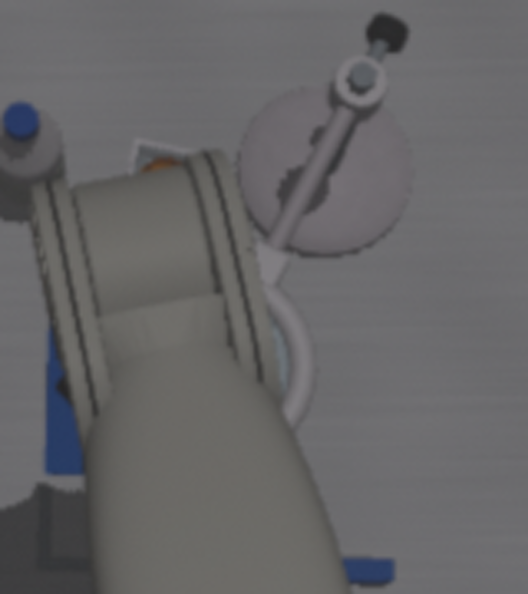

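Run:
```python
from m import *
S9=load('s19'); f=P(290,200,4)
L=onz(S9,f(187,167),.207); d=L[:2]-pv; print('lens',L,np.hypot(*d),np.arctan2(d[1],d[0]))
# compare predicted projected ring at several angles
for a in (2.6,2.64,2.68):
  c=pv+.235*np.array([np.cos(a),np.sin(a)]); p=proj(S9,[*c,.205]); print(a,(p-[290,200])*4)
```

```text
lens [0.55608604 0.0425486  0.207     ] 0.2359320486238234 2.63512500217448
2.6 [190.50606526 160.97252976]
2.64 [186.17082273 168.7404588 ]
2.68 [182.28112896 176.67478677]
```

Emit:
{"api": "arm_command", "payload": {
  "motion": [
    {"x": -0.001, "y": 0.01, "z": -0.003, "roll": 0.02, "fingers": 0.4},
    {"x": -0.001, "y": 0.014, "z": -0.002, "roll": 0.04, "fingers": 0.4},
    {"x": -0.001, "y": 0.014, "z": -0.002, "roll": 0.043, "fingers": 0.4},
    {"x": -0.001, "y": 0.012, "z": -0.002, "roll": 0.04, "fingers": 0.4},
    {"x": -0.001, "y": 0.009, "z": -0.001, "roll": 0.028, "fingers": 0.4},
    {"x": -0.0005, "y": 0.005, "z": 0, "roll": 0.015, "fingers": 0.4},
    {"x": 0, "y": 0, "z": 0, "roll": 0, "fingers": 0.4}
  ]
}}

```text
clock: 20.55
eef_pos: [0.5191, 0.1292, 0.2416]
tool_rot: [0.232, 0.674, -0.286, 0.64]
ft_force: [-0.7, -0.3, 0.7]
grip_width: 0.0344
```

Run:
```python
from h import *
pol()
snap('wrist','w20'); snap('side','s20'); crop('s20',290,180,450,340,4,'s20a')
```

```text
pad pt [0.5205 0.1303 0.2605] radius 0.3153 ang 2.4455 to go 0.043 head err -0.055 tilt [-0.074 -0.054 -0.996] ydir z -0.09 F [-0.7 -0.3  0.7] t 20.55 j6 1.02
```

View pics/w20.png

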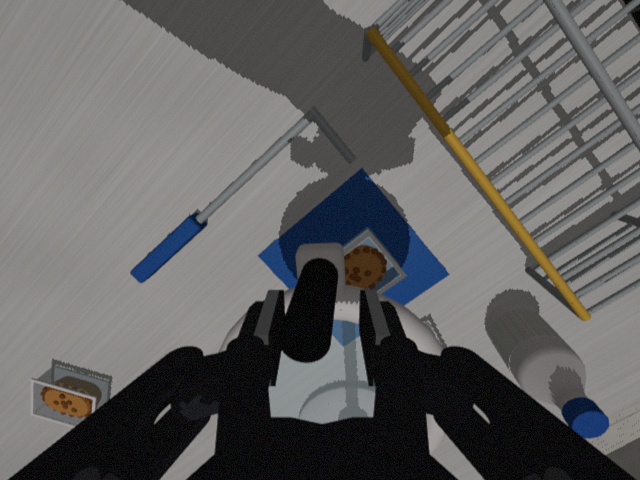

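View pics/s20a.png

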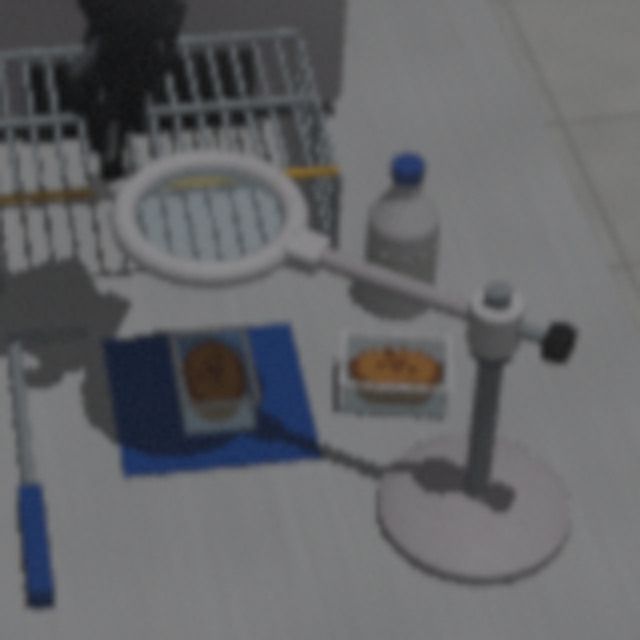

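Run:
```python
from h import *
S9=load('s20')
for a in (2.40,2.44,2.46,2.48):
  c=pv+.235*np.array([np.cos(a),np.sin(a)]); p=proj(S9,[*c,.205]); print(a,c,(p-[290,180])*4)
```

```text
2.4 [0.58911248 0.08683385] [218.47049594 204.93724348]
2.44 [0.58290343 0.07977722] [212.0782486  211.74314668]
2.46 [0.57990598 0.0761572 ] [209.02675151 215.22468488]
2.48 [0.57698153 0.07247795] [206.07370265 218.7573814 ]
```

Emit:
{"api": "arm_command", "payload": {
  "motion": [
    {"x": 0, "y": 0.005, "z": -0.001, "roll": 0, "fingers": 0.4},
    {"x": -0.001, "y": 0.006, "z": 0, "roll": 0.01, "fingers": 0.4},
    {"x": 0, "y": 0.004, "z": 0, "roll": 0.01, "fingers": 0.4},
    {"x": 0, "y": 0.002, "z": 0, "roll": 0, "fingers": 0.4},
    {"x": 0, "y": 0, "z": 0, "roll": 0, "fingers": 0.4},
    {"x": 0, "y": 0, "z": 0, "roll": 0, "fingers": 0.4}
  ]
}}

```text
clock: 21.15
eef_pos: [0.5292, 0.1407, 0.2421]
tool_rot: [0.239, 0.671, -0.295, 0.637]
ft_force: [-1.5, -0.5, 0.8]
grip_width: 0.0344
```

Run:
```python
from h import *
pol()
snap('wrist','w21'); snap('side','s21'); crop('s21',290,180,450,340,4,'s21a')
```

```text
pad pt [0.5307 0.1417 0.261 ] radius 0.3152 ang 2.3968 to go -0.0057 head err -0.029 tilt [-0.075 -0.055 -0.996] ydir z -0.092 F [-1.5 -0.5  0.8] t 21.15 j6 1.05
```

View pics/w21.png

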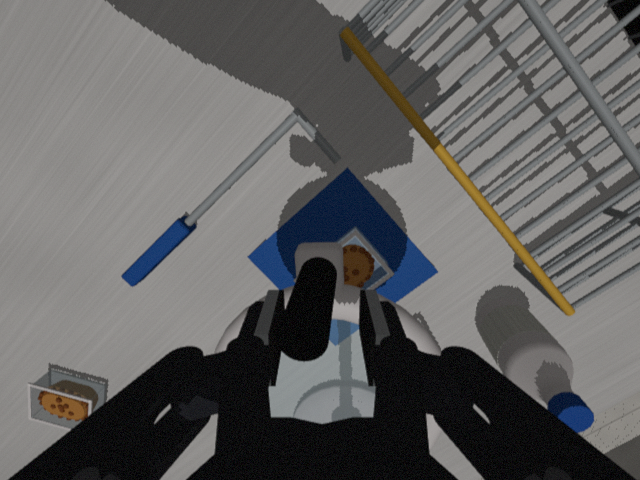

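View pics/s21a.png

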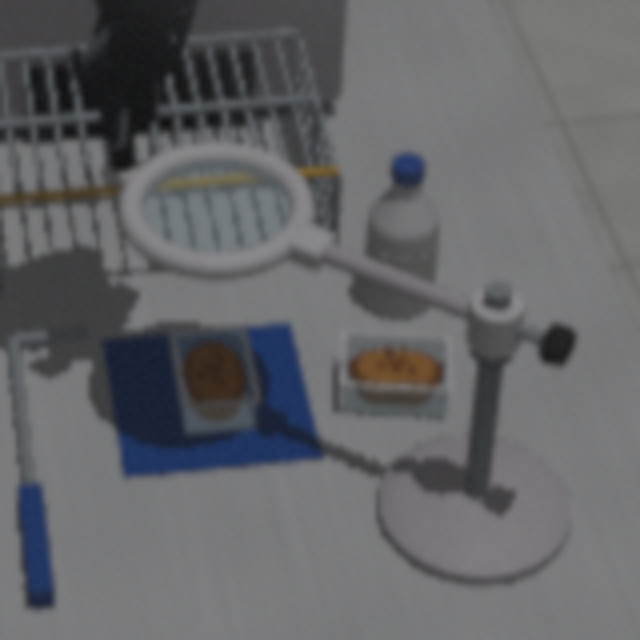

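Ring centre is at crop (216.5,208), which puts the arm at about 2.41 rad against 2.40 wanted. I open the fingers and back off upward.

Emit:
{"api": "arm_command", "payload": {
  "motion": [
    {"x": 0, "y": 0, "z": 0, "roll": 0, "fingers": 1},
    {"x": 0, "y": 0, "z": 0, "roll": 0, "fingers": 1},
    {"x": 0, "y": 0, "z": 0, "roll": 0, "fingers": 1},
    {"x": 0, "y": 0, "z": 0, "roll": 0, "fingers": 1},
    {"x": 0, "y": 0, "z": 0, "roll": 0, "fingers": 1},
    {"x": -0.015, "y": 0, "z": 0, "roll": 0, "fingers": 1},
    {"x": -0.02, "y": 0, "z": 0, "roll": 0, "fingers": 1},
    {"x": -0.02, "y": 0, "z": 0, "roll": 0, "fingers": 1},
    {"x": -0.025, "y": 0, "z": 0, "roll": 0, "fingers": 1},
    {"x": -0.025, "y": 0, "z": 0, "roll": 0, "fingers": 1},
    {"x": -0.01, "y": 0, "z": 0, "roll": 0, "fingers": 1},
    {"x": 0, "y": 0, "z": 0, "roll": 0, "fingers": 1}
  ]
}}

```text
clock: 22.25
eef_pos: [0.5378, 0.1472, 0.3595]
tool_rot: [0.239, 0.672, -0.295, 0.636]
ft_force: [-0.4, 0.5, -0.2]
grip_width: 0.0856
```

Run:
```python
from h import *
pol()
snap('wrist','w22')
```

```text
pad pt [0.5392 0.1482 0.3784] radius 0.3135 ang 2.3631 to go -0.0394 head err 0.005 tilt [-0.077 -0.054 -0.996] ydir z -0.093 F [-0.4  0.5 -0.2] t 22.25 j6 1.06
```

View pics/w22.png

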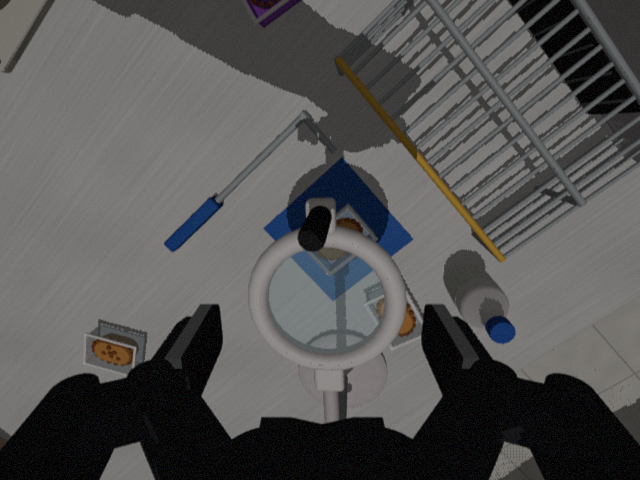

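Emit:
{"api": "arm_command", "payload": {
  "motion": [
    {"x": -0.01, "y": -0.015, "z": -0.03, "roll": 0, "fingers": 1},
    {"x": -0.005, "y": -0.015, "z": -0.03, "roll": 0, "fingers": 1},
    {"x": -0.005, "y": -0.015, "z": -0.03, "roll": 0, "fingers": 1},
    {"x": -0.005, "y": -0.015, "z": -0.03, "roll": 0, "fingers": 1},
    {"x": -0.005, "y": -0.015, "z": -0.03, "roll": 0, "fingers": 1},
    {"x": 0, "y": 0, "z": -0.02, "roll": 0, "fingers": 1},
    {"x": 0, "y": 0, "z": 0, "roll": 0, "fingers": 1},
    {"x": 0, "y": 0, "z": 0, "roll": 0, "fingers": 1}
  ]
}}

```text
clock: 22.97
eef_pos: [0.3584, 0.2142, 0.3877]
tool_rot: [0.235, 0.676, -0.3, 0.631]
ft_force: [-0.7, -0.2, 0.0]
grip_width: 0.0851
```

Run:
```python
from h import *
pol()
snap('top','t23'); crop('t23',260,120,500,310,3.3,'t23a');snap('side','s23'); crop('s23',240,180,450,410,2.6,'s23a')
```

```text
pad pt [0.3602 0.2154 0.4066] radius 0.4943 ang 2.5214 to go 0.1189 head err -0.156 tilt [-0.094 -0.061 -0.994] ydir z -0.109 F [-0.7 -0.2  0. ] t 22.9667 j6 1.32
```

View pics/t23a.png

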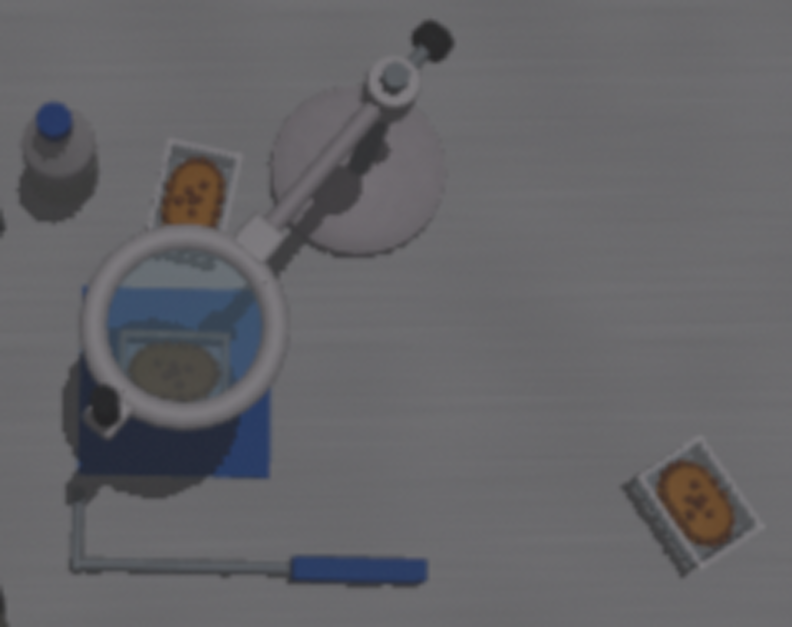

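View pics/s23a.png

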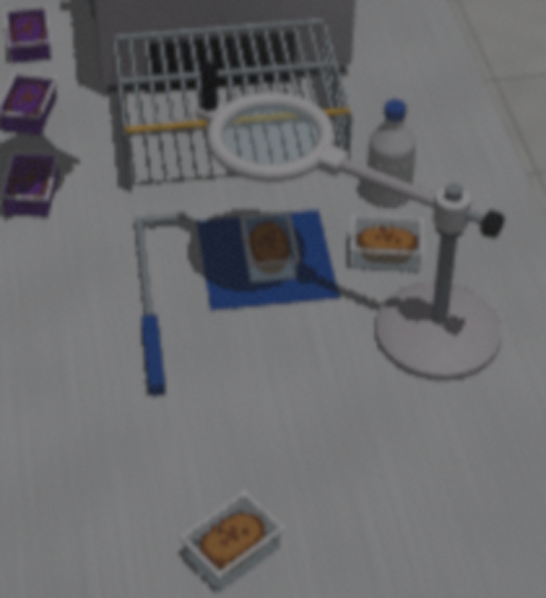

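Run:
```python
from m import *
np.set_printoptions(precision=4,suppress=True)
A=load('t23');B=load('s23');f=P(260,120,3.3);g=P(240,180,2.6)
L=tri((A,f(185.5,326.5)),(B,g(271.5,135)));print('lens',L)
print('lens@.207',onz(A,f(185.5,326.5),.207),onz(B,g(271.5,135),.207))
print('pie before/after',onz(load('t11'),P(270,130,3.3)(140,338),.03),onz(A,f(174,371),.03))
m=np.array([.585,.086]);
for n,p in [('hook_end',(78,522)),('corner',(77,563)),('hfront',(291,568)),('hback',(427,571))]:
  X=onz(A,f(*p),.012); print(n,X,np.linalg.norm(X[:2]-m))
for n,p in [('b',(697,500)),('a',(192,195))]: print(n,onz(A,f(*p),.03))
print('b0',onz(load('t11'),P(270,130,3.3)(668,470),.03),'a0',onz(load('t11'),P(270,130,3.3)(160,166),.03))
print(onz(T,tb(422,457),.03))
```

```text
lens (array([0.5867, 0.0815, 0.2084]), [array([0., 0.]), array([ 0., -0.])])
lens@.207 [0.587  0.0814 0.207 ] [0.5869 0.083  0.207 ]
pie before/after [0.588  0.0878 0.03  ] [0.588 0.087 0.03 ]
hook_end [0.4667 0.1673 0.012 ] 0.14356481931686155
corner [0.4332 0.1684 0.012 ] 0.17268916818419575
hfront [ 0.4265 -0.0062  0.012 ] 0.18337165732061592
hback [ 0.4223 -0.1173  0.012 ] 0.26038153391702146
b [ 0.4754 -0.3369  0.03  ]
a [0.7377 0.0694 0.03  ]
b0 [ 0.4729 -0.34    0.03  ] a0 [0.7343 0.0686 0.03  ]
[ 0.4732 -0.3353  0.03  ]
```

The lens is at (0.587, 0.082) and the pack at (0.588, 0.087), so they are about 5 mm apart. The rod is clear and flat, and nothing else has moved. I hand the job in.

```bash
python3 -c "
from h import *
print(job_done())"
```

```text
the job is handed in; nothing more can be done
None
```

I drew the pack out of the guard with the hooked rod to the middle of the mat and laid the rod down. Then I swung the lamp's lens over the pack, let go and handed the job in at about 23 s. No verdict was reported.

**Last checks, from the top and side pictures:**
- **Pack:** upright, about 3 mm from the mat's centre.
- **Lens:** about 5 mm from the pack's centre; both cameras agree within 2 mm.
- **Rod:** looks flat on the table. The hook is about 144 mm from the mat's centre, and the corner and both ends of the handle are over 170 mm away.
- **Finished packs:** within 4 mm of their earlier measured places, which is about the measuring error.
- **Bottle:** looked unmoved in the pictures, but I did not measure it again.
- **Gripper:** clear of everything.

**What disagreed:**
- **Tool tilt:** it drifted up to 0.14 rad over many rows, and a move cannot correct tilt. So I swung the lamp with the fingers loosely around the grip instead of clamped on it.
- **Handle height:** early two-view heights for the handle came out too low, at 4 to 16 mm instead of 24 mm. I put this down to pixel error and used the given height, and the grasp held.

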